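# Put the ceramic coasters away in their lidded case

## Robot

A 6-joint arm with a two-finger parallel gripper is mounted at the origin on the work surface. World frame = base frame: x ahead of the robot, y to its left, z up, the work surface at z = 0. Lengths are in m, angles in rad, forces in N, time in s.
With the tool pointing down it reaches from about 0.3 to 0.75 m from the base axis. Payload 8.5 kg.
Tool frame: the origin (TCP) lies on the centre line of the jaws, within the pads' length; the fingertips stand 22 mm ahead of it and the grasp point (between the pads) lies 3 mm ahead of it; z points along the fingers, y is the line along which they close (so a half turn about z gives the same grasp; the last joint's range is limited). The gripper opens to 85 mm and grips with 20 to 120 N. Pads are 22 mm wide; open, the fingers measure 114 mm over their backs; the gripper's body (76 mm by 85 mm) begins 54 mm behind the grasp point. The pads swing forward as they close: fully open they stand 13 mm farther back than shut.
Start: joints at [1.055, 0.381, 1.297, -0, 1.464, -0.215], TCP at [0.163, 0.525, 0.253] pointing down, gripper open.
Joint ranges: [-3.11, 3.11], [-0.89, 2.33], [0.22, 2.48], [-1.42, 4.56], [0.17, 2.85], [-2.88, 2.88]. Speed limits (rad/s): [2.39, 2.39, 3.14, 3.14, 3.14, 3.14].

## Interface

Orientations are given as a unit quaternion [w, x, y, z].
In Python, from workcell import bot gives the robot as it stands.
- The arm moves only by the tool play_rows, never from a script. Its argument "deltas" is a list of rows, each a list of 7 numbers: the turn, a rotation vector about the tool's x, y, z normalised to -1 to 1, where 1 is 5 degrees, then the shift along the tool's x, y, z normalised to -1 to 1, where 1 is 2 cm, then the opening, from -1 (shut) to 1 (fully open). In form: [[wx, wy, wz, x, y, z, gripper], ...]. A call has exactly 5 rows; each row shifts and turns the commanded pose from where the row before left it, along the tool's axes as they then stand; what a row does not reach is not made up. A row lasts 1/8 s, in which the tool goes at most 62.5 mm and 10.7 degrees, less where a joint would pass 70% of its speed; a pose out of reach is approached as far as the arm can. A call with a number of a shift or a turn outside -1 to 1 is refused whole. A call with a gripper value outside its range is refused whole. The fingers move at their own pace and stop on an object; "squeeze" is the grip in N (left out, the last holds). Time passes only in rows, so rows that do not move let the fingers close, or fill a call up. It gives the time, the measured TCP pose, the force, the opening and the grip force at its end, in the units of the state.
- bot.get_state(): the state, without advancing time (a new reading comes with each control period).
- bot.grab_frame(name): name is "side" or "top"; returns the picture (480x640x3 uint8, blue, green, red); there is no depth.
- bot.calibration(name): a dict with "intrinsics" (3x3 intrinsics, pixels), "dist" ([k1, k2, p1, p2, k3] as OpenCV has them; the pictures are not rectified), "rvec" (rotation vector, rad) and "tvec" (3), from world to camera coordinates, as OpenCV has them. Camera axes: x right, y down, z forward; pixel columns grow to the right and rows downward; lengths in m; the calibration is good to about 2 mm. A picture is of the moment at which its call begins. calibration takes no time and is no camera call.
- bot.job_done(): hands the job in; it is judged then, once.
The state is a dict: "clock": time; "joint_positions": joint angles; "qvel": joint speeds; "effort": joint torques, N m; "tcp_pos": TCP position; "tool_rot": TCP orientation; "force": force on the tool from outside, world axes, zero at the start; "ft_torque": the same for the moment, N m; "grip_width": opening from 0.0 (shut) to 1.0 (fully open); "gripper_force": force on a finger pad.
Only numpy, scipy, OpenCV 4.12 (cv2) and the standard library are available. Lean on these libraries where they do the work, as an engineer would, in place of code of your own. Each camera call takes 0.05 s, during which the arm holds its last target. There are 200 camera calls.

## Task

Put the coasters away: lift the lid off the wooden coaster case and lay it flat on the table beside it, slide every ceramic coaster that lies about on the table down between the case's corner posts so that they lie flat on one another, and only then put the lid back on, fully seated. The remote control lies on one of the coasters: lay it flat on the bare table. The coasters are brittle: hold them with the lightest grip the gripper has (squeezing one with more than 40 N chips it), and leave the two cups and the tealight where they stand.

Things in the scene. Friction and masses are not known exactly. Their poses are not given: they have to be found in the camera images.
- case: Open square coaster case of pale wood, fixed, its place and angle vary. Base 88 x 88 mm; four L-shaped corner posts, 80 mm outside to outside, rise to 70 mm above the table and hold up to five coasters lying flat on one another. In the middle of each of its four sides is a finger gap 44 mm wide, from floor to top. Origin: centre of its underside on the table; z up, x and y square to its sides.
- case_floor (a point): Centre of the case's floor, 10 mm above the table. Between the posts it is 68 x 68 mm, so a coaster has 2 mm play on each side.
- case_mouth (a point): Centre of the case's mouth, level with the post tops, 70 mm above the table. The posts' inner faces flare outwards over the top 10 mm, to about 75 mm apart.
- lid: Loose square lid, pale wood, about 120 g: a 90 x 90 x 6 mm plate with a 66 x 66 x 6 mm plug under it that fits between the post tops, and a knob on top. It starts on the case. Origin: centre of the plug's underside; plate top 12 mm above it, knob top 40 mm; z up, x and y along its sides. Seated square on the case, its origin is 64 mm above the table; lying on the table, 0.
- lid_knob (a point): Middle of the lid's round wooden knob, 28 mm above the lid's origin. The knob is 24 mm across and ends 28 mm above the plate (18 mm across in its lowest 6 mm).
- coaster1: Square ceramic coaster for an espresso cup, white with a thin cork underside, 64 x 64 mm and 10 mm thick, about 90 g, brittle. Coaster1 (under the remote) and 2 to 4 of the other four lie scattered flat on the table (the absent ones read None from the start). Origin: centre of its underside; z is up, x and y are parallel to its sides.
- coaster2: Square ceramic coaster for an espresso cup, white with a thin cork underside, 64 x 64 mm and 10 mm thick, about 90 g, brittle. Coaster1 (under the remote) and 2 to 4 of the other four lie scattered flat on the table (the absent ones read None from the start). Origin: centre of its underside; z is up, x and y are parallel to its sides.
- coaster3: Square ceramic coaster for an espresso cup, white with a thin cork underside, 64 x 64 mm and 10 mm thick, about 90 g, brittle. Coaster1 (under the remote) and 2 to 4 of the other four lie scattered flat on the table (the absent ones read None from the start). Origin: centre of its underside; z is up, x and y are parallel to its sides.
- coaster4: Square ceramic coaster for an espresso cup, white with a thin cork underside, 64 x 64 mm and 10 mm thick, about 90 g, brittle. Coaster1 (under the remote) and 2 to 4 of the other four lie scattered flat on the table (the absent ones read None from the start). Origin: centre of its underside; z is up, x and y are parallel to its sides.
- coaster5: Square ceramic coaster for an espresso cup, white with a thin cork underside, 64 x 64 mm and 10 mm thick, about 90 g, brittle. Coaster1 (under the remote) and 2 to 4 of the other four lie scattered flat on the table (the absent ones read None from the start). Origin: centre of its underside; z is up, x and y are parallel to its sides.
- cup1: Espresso cup of brown terracotta, 60 mm across and 55 mm high, open, standing among the coasters; not to be disturbed. Origin: centre of its underside.
- cup2: Espresso cup of blue ceramic, the same size; not to be disturbed. Origin: centre of its underside.
- tealight: Glass tealight holder, 56 mm across, 33 mm high, among the coasters; not to be disturbed. Origin: centre of its underside.
- remote: Slim black remote control, 130 mm long (its x), 38 mm wide (its y), 16 mm thick, about 90 g; it starts lying across coaster1, its underside 10 mm above the table. Origin: centre of its underside; z up.
Not all that is in view belongs to the job. Leave any black look-alike of the lid alone.

How it is judged:
On the way, in this order (a step that is already met when the one before it is completed fails the run):
1. the lid lies flat on the table beside the case (horizontal distance between lid and case above 0.08 m and height (world z) of lid below 0.006 m and angle between lid's own z axis and vertical below 0.08 rad and linear speed of lid below 0.02 m/s), for 0.2 s.
2. every coaster lies flat in the case, between the posts, with the lid still off (x of coaster1 in the frame of case between -0.006 and 0.006 m and y of coaster1 in the frame of case between -0.006 and 0.006 m and z of coaster1 in the frame of case between 0.005 and 0.054 m and angle between the z axis of each of coaster1, coaster2, coaster3, coaster4, coaster5 and the z axis of case, either way round below 0.1 rad and x of coaster2 in the frame of case between -0.006 and 0.006 m and y of coaster2 in the frame of case between -0.006 and 0.006 m and z of coaster2 in the frame of case between 0.005 and 0.054 m and x of coaster3 in the frame of case between -0.006 and 0.006 m and y of coaster3 in the frame of case between -0.006 and 0.006 m and z of coaster3 in the frame of case between 0.005 and 0.054 m and x of coaster4 in the frame of case between -0.006 and 0.006 m and y of coaster4 in the frame of case between -0.006 and 0.006 m and z of coaster4 in the frame of case between 0.005 and 0.054 m and x of coaster5 in the frame of case between -0.006 and 0.006 m and y of coaster5 in the frame of case between -0.006 and 0.006 m and z of coaster5 in the frame of case between 0.005 and 0.054 m and horizontal distance between lid and case above 0.08 m), for 0.3 s.
At the end, for the whole second after the job is handed in: Each coaster present: within 6 mm of the case's axis both ways, flat within 0.1 rad, underside below 54 mm. Lid on the case: within 8 mm both ways, tilt under 0.08 rad, origin 58 to 68 mm up. Remote flat on the table (underside below 6 mm, flat within 0.1 rad). All at rest (x of coaster1 in the frame of case between -0.006 and 0.006 m and y of coaster1 in the frame of case between -0.006 and 0.006 m and z of coaster1 in the frame of case between 0.005 and 0.054 m and angle between the z axis of each of coaster1, coaster2, coaster3, coaster4, coaster5, remote and the z axis of case, either way round below 0.1 rad and x of coaster2 in the frame of case between -0.006 and 0.006 m and y of coaster2 in the frame of case between -0.006 and 0.006 m and z of coaster2 in the frame of case between 0.005 and 0.054 m and x of coaster3 in the frame of case between -0.006 and 0.006 m and y of coaster3 in the frame of case between -0.006 and 0.006 m and z of coaster3 in the frame of case between 0.005 and 0.054 m and x of coaster4 in the frame of case between -0.006 and 0.006 m and y of coaster4 in the frame of case between -0.006 and 0.006 m and z of coaster4 in the frame of case between 0.005 and 0.054 m and x of coaster5 in the frame of case between -0.006 and 0.006 m and y of coaster5 in the frame of case between -0.006 and 0.006 m and z of coaster5 in the frame of case between 0.005 and 0.054 m and x of lid in the frame of case between -0.008 and 0.008 m and y of lid in the frame of case between -0.008 and 0.008 m and z of lid in the frame of case between 0.058 and 0.068 m and angle between lid's own z axis and vertical below 0.08 rad and height (world z) of remote below 0.006 m and linear speed of each of coaster1, coaster2, coaster3, coaster4, coaster5, lid, remote below 0.02 m/s); the robot touches nothing.
It fails at once if a coaster is squeezed or pushed too hard by the fingers (more than 90 N summed over both fingers, 45 N each) (contact force between the fingers and coaster1 above 90 N or contact force between the fingers and coaster2 above 90 N or contact force between the fingers and coaster3 above 90 N or contact force between the fingers and coaster4 above 90 N or contact force between the fingers and coaster5 above 90 N).
It fails at once if a cup or the tealight is moved more than 50 mm or tipped over (distance of any of cup1, cup2, tealight from where it was at the start of the episode above 0.05 m or angle between any of cup1, cup2, tealight's own z axis and vertical above 0.6 rad).
Of coaster2, coaster3, coaster4, coaster5 only 2 to 4 are there at a start; the rules pass over those that are not, and their reading is None.
At some moment in a run one of coaster2, coaster3, coaster4, coaster5 may be knocked a few centimetres aside while the robot is not near it.
Once in a run the grip may slacken for a moment while it holds something.
It also fails if it takes over 210 s, if anything falls off the work surface, if the arm or the gripper's body presses on something with over 40 N, if the wrist force passes 120 N, or if a joint passes its speed limit or range.

## Working session

There is one attempt and no reset: what is moved stays moved. The work goes in short steps, Python scripts to look and compute and a tool call to move; the robot and the scene stay as the last step left them, time stands still between calls to the robot, and variables do not carry over. Pictures are saved under pics/ and viewed, at most 14 in all, crops included, and the job is handed in when it is done.

Besides the shell and the picture viewer there is one more tool, called by a JSON object that holds its "method" and its "body", one argument or row to a line. play_rows: Moves the arm, as the interface text tells. Scaled input: -1 to 1 covers 2 cm each way for a shift and 5 degrees each way for a turn. Its arguments: {"type":"object","properties":{"deltas":{"type":"array"},"squeeze":{"type":"number"}},"required":["deltas"]}

```bash
mkdir -p pics; ls; python3 - <<'E'
from workcell import bot
import cv2
for n in("top","side"):
    cv2.imwrite(f"pics/{n}0.png",bot.grab_frame(n)); print(n,bot.calibration(n))
print(bot.get_state())
E
```

```text
pics
top {'intrinsics': array([[516.59575085,   0.        , 315.33304113],
       [  0.        , 516.59575085, 233.34300819],
       [  0.        ,   0.        ,   1.        ]]), 'dist': array([0.03322945, 0.        , 0.        , 0.        , 0.        ]), 'rvec': array([ 2.17356219, -2.12668046,  0.14388081]), 'tvec': array([0.07900165, 0.49969381, 1.31413121])}
side {'intrinsics': array([[617.91739877,   0.        , 315.24672832],
       [  0.        , 617.91739877, 235.29813656],
       [  0.        ,   0.        ,   1.        ]]), 'dist': array([-0.1321895,  0.       ,  0.       ,  0.       ,  0.       ]), 'rvec': array([ 0.53031141, -2.63859297,  1.25952376]), 'tvec': array([0.50517735, 0.16818394, 1.20818303])}
{'clock': 0.1, 'joint_positions': array([ 1.05467272e+00,  3.81100562e-01,  1.29816659e+00, -8.03115930e-06,
        1.46358151e+00, -2.15319122e-01]), 'qvel': array([-0.00068079, -0.00244042, -0.00188009, -0.00065079, -0.00145109,
       -0.0019417 ]), 'effort': array([ 4.18162846e-03, -4.49225628e+01, -2.31653595e+01, -1.27643902e-04,
        3.70132140e-03,  4.15205432e-05]), 'tcp_pos': array([0.16285414, 0.5250905 , 0.25279476]), 'tool_rot': array([-2.20860706e-04,  1.49835388e-01,  9.88710757e-01, -5.87899929e-04]), 'force': array([ 0.64489991, -0.06460949,  0.08283721]), 'ft_torque': array([-0.04090997, -0.03763636,  0.00809855]), 'gripper_force': 0.0, 'grip_width': 1.0015751624594695}
```

View pics/top0.png

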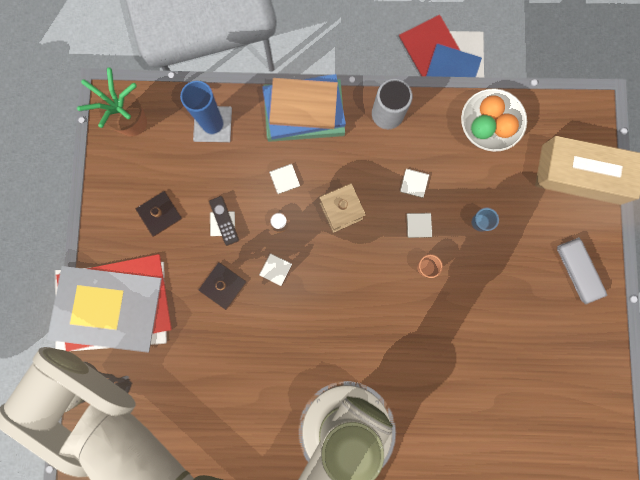

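View pics/side0.png

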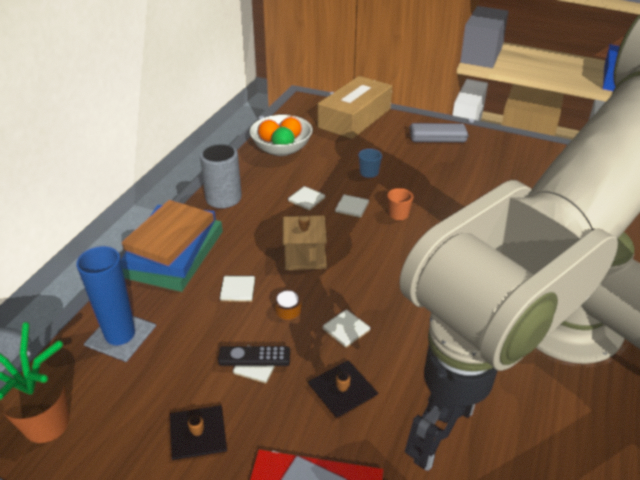

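The top view shows white squares at (285,179), (415,183), (276,270), and (222,223) under the remote. A greyer one at (419,225) could be a shaded coaster or a decoy. The case with its pale lid is at (342,208), and the black lid look-alikes at (158,213) and (222,286) stay untouched. I'll enlarge the uncertain area.

```bash
cat > h.py <<'E'
import numpy as np, cv2
from workcell import bot
def ray(n,px):
    c=bot.calibration(n); R=cv2.Rodrigues(np.array(c['rvec']))[0]
    u=cv2.undistortPoints(np.array(px,float).reshape(-1,1,2),c['intrinsics'],c['dist']).reshape(-1,2)
    d=np.c_[u,np.ones(len(u))]@R
    return -R.T@c['tvec'],d
def onz(n,px,z):
    o,d=ray(n,px); return (o+d*((z-o[2])/d[:,2])[:,None])[:,:2]
def proj(n,P):
    c=bot.calibration(n); return cv2.projectPoints(np.array(P,float).reshape(-1,3),np.array(c['rvec']),np.array(c['tvec']),c['intrinsics'],c['dist'])[0].reshape(-1,2)
def white(im,thr):
    b=im.astype(int); return ((b.min(2)>thr)&(b.max(2)-b.min(2)<45)).astype(np.uint8)
def squares(im,thr=130,z=.010):
    cs,_=cv2.findContours(white(im,thr),cv2.RETR_EXTERNAL,cv2.CHAIN_APPROX_NONE)
    out=[]
    for c in cs:
        if cv2.contourArea(c)<250 or cv2.contourArea(c)>1200: continue
        w=onz("top",c.reshape(-1,2),z); r=cv2.minAreaRect((w*1000).astype(np.float32))
        out.append((c.reshape(-1,2).mean(0).round(),np.round(r[0],1),np.round(r[1],1),round(r[2],1)))
    return out
E
python3 - <<'E'
from h import *
im=cv2.imread("pics/top0.png")
for t in (100,130,160):
    print(t,*squares(im,t),sep="\n")
a=im[155:305,125:325];b=im[155:305,305:505]
cv2.imwrite("pics/c0.png",np.vstack([cv2.resize(im[160:300,190:350],(640,560))[:300],cv2.resize(im[150:290,330:490],(640,560))[:300]])[:600])
s=cv2.imread("pics/side0.png")
print(im[225,419],im[183,410],im[270,270],s[205,352],s[197,302])
E
```

```text
100
(array([275., 269.]), array([404.2, 193.9]), array([66. , 65.6]), 64.9)
(array([419., 225.]), array([ 529.6, -185.1]), array([64.6, 65. ]), 1.2)
(array([414., 183.]), array([ 644.6, -173. ]), array([66.2, 67.6]), 76.1)
(array([284., 178.]), array([648.7, 176.9]), array([67.6, 66.1]), 21.9)
(array([597., 166.]), array([ 698.5, -659.8]), array([128.4,  33.2]), 78.4)
(array([215., 127.]), array([797.4, 378.4]), array([101.1, 101.9]), 89.9)
130
(array([377., 438.]), array([-10.2, -76.9]), array([177.5,  98.2]), 20.2)
(array([275., 269.]), array([404. , 193.5]), array([65. , 65.6]), 65.0)
(array([419., 225.]), array([ 529.7, -185.7]), array([62.5, 64.1]), 4.3)
(array([414., 183.]), array([ 644.9, -172.9]), array([64.2, 66.3]), 76.4)
(array([284., 178.]), array([648.7, 177.2]), array([67.3, 65.7]), 21.6)
(array([597., 166.]), array([ 698.5, -659.8]), array([128.4,  33.2]), 78.4)
(array([215., 128.]), array([796.1, 379.2]), array([ 96.1, 100.3]), 1.4)
160
(array([321., 417.]), array([39.7, 66.3]), array([ 68.4, 205.2]), 58.0)
(array([275., 269.]), array([403.4, 193.6]), array([64.8, 64.3]), 65.0)
(array([419., 225.]), array([ 529.6, -185.3]), array([59.2, 63. ]), 1.3)
(array([414., 183.]), array([ 644.9, -173.2]), array([63.5, 64.9]), 76.4)
(array([284., 178.]), array([648.8, 177.1]), array([65.5, 65.4]), 21.8)
(array([597., 166.]), array([ 698.5, -659.8]), array([128.4,  33.2]), 78.4)
(array([211., 134.]), array([776.4, 378.9]), array([97.9, 58.9]), 89.8)
(array([200.,  62.]), array([967.6, 414.3]), array([ 41.1, 182.5]), 17.1)
(array([322.,  65.]), array([964.4,  75.6]), array([ 58.3, 118.8]), 40.6)
(array([473.,  50.]), array([1011.6, -319. ]), array([133.8,  91.3]), 0.8)
(array([294.,  38.]), array([1061.8,  162.9]), array([ 66.3, 188.3]), 39.7)
[202 211 215] [247 255 255] [238 247 250] [148 159 159] [220 229 228]
```

View pics/c0.png

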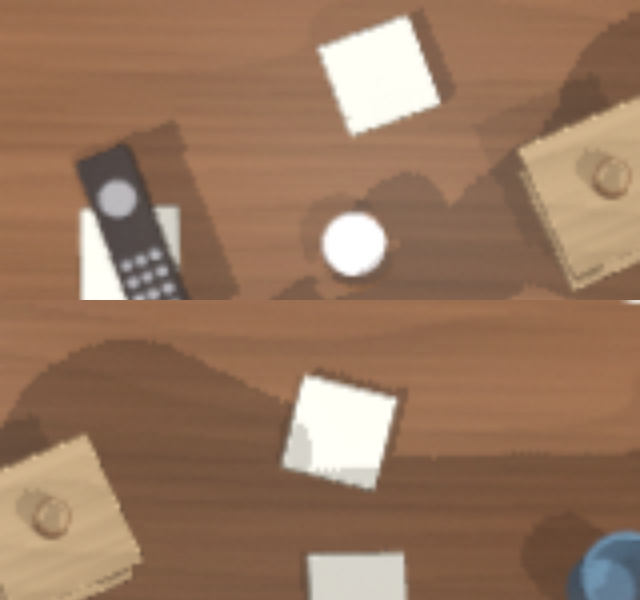

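The grey square at (419,225) measures 64 x 64 mm like the others and the arm's shadow edge crosses there, so it is a coaster. All five are present. Next I'll measure the lid, remote and obstacles.

```bash
python3 - <<'E'
from h import *
im=cv2.imread("pics/top0.png"); hsv=cv2.cvtColor(im,cv2.COLOR_BGR2HSV)
print("lid px",hsv[215,335],hsv[195,350],"table",hsv[240,320],hsv[150,240], "rem",hsv[235,228])
# lid mask
m=np.zeros(im.shape[:2],np.uint8)
rect=(312,175,62,66)
bg=np.zeros((1,65));fg=np.zeros((1,65))
cv2.grabCut(im,m,rect,bg,fg,5,cv2.GC_INIT_WITH_RECT)
mk=((m==1)|(m==3)).astype(np.uint8)
c=max(cv2.findContours(mk,0,1)[0],key=cv2.contourArea).reshape(-1,2)
r=cv2.minAreaRect((onz("top",c,.076)*1000).astype(np.float32)); print("lid grab",r)
v=im.copy(); v[mk==0]//=3
# remote dark
d=(hsv[...,2]<75).astype(np.uint8); d[:,:200]=0; d[:,245:]=0; d[:190]=0;d[255:]=0
c=max(cv2.findContours(d,0,1)[0],key=cv2.contourArea).reshape(-1,2)
print("remote",cv2.minAreaRect((onz("top",c,.026)*1000).astype(np.float32)))
v[d>0]=(0,0,255)
cv2.imwrite("pics/seg.png",cv2.resize(v[160:300,190:390],(800,560),interpolation=0))
for n,p,z in(("coaster1",(222,223),.01),("tealight",(278,221),.033),("cup1",(430,266),.055),("cup2",(486,219),.055),("blk1",(158,213),.01),("blk2",(222,286),.01),("knobtop",(342.5,203.5),.104)):
    print(n,onz("top",[p],z).round(3))
E
```

```text
lid px [ 16  86 190] [ 17  86 196] table [ 12 114 156] [ 12 119 150] rem [ 6 30 86]
lid grab ((560.98291015625, 23.493133544921875), (99.38048553466797, 95.28564453125), 25.451183319091797)
remote ((484.7996520996094, 294.9400329589844), (0.0, 0.0), 0.0)
coaster1 [[0.523 0.339]]
tealight [[0.528 0.188]]
cup1 [[ 0.418 -0.203]]
cup2 [[ 0.542 -0.348]]
blk1 [[0.547 0.51 ]]
blk2 [[0.357 0.331]]
knobtop [[0.565 0.024]]
```

View pics/seg.png

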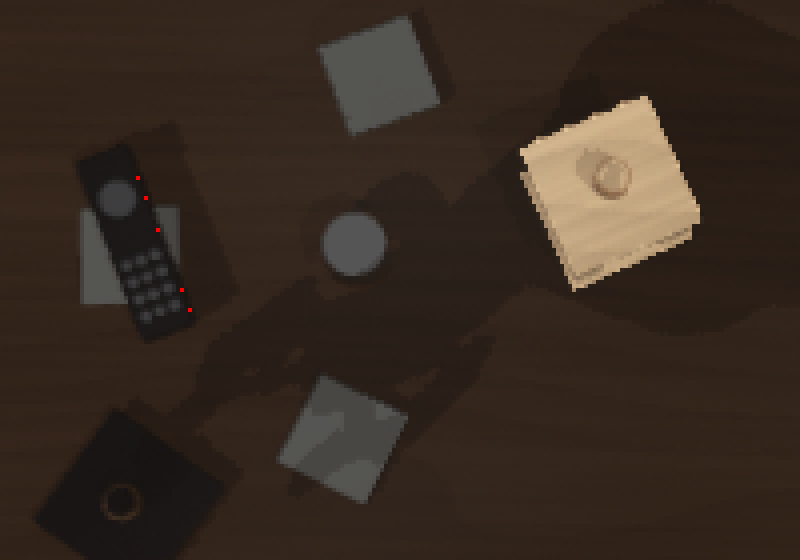

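Fitting the case and remote poses by silhouette.

```bash
cat >> h.py <<'E'
def box(x,y,a,sx,sy,z0,z1):
    c,s=np.cos(a),np.sin(a); return [[x+c*u-s*v,y+s*u+c*v,z] for u in(-sx/2,sx/2) for v in(-sy/2,sy/2) for z in(z0,z1)]
def sil(parts,shape,k=4,off=(190,160)):
    m=np.zeros(shape,np.uint8)
    for P in parts:
        p=(proj("top",P)-off+.5)*k-.5
        h=cv2.convexHull(p.astype(np.float32))
        cv2.fillConvexPoly(m,np.round(h*16).astype(int),1,shift=4)
    return m
E
python3 - <<'E'
from h import *
from scipy.optimize import minimize
im=cv2.imread("pics/top0.png"); hsv=cv2.cvtColor(im,cv2.COLOR_BGR2HSV)
def up(mk): return (cv2.resize(mk[160:300,190:390].astype(np.float32),(800,560))>.5).astype(np.uint8)
m=np.zeros(im.shape[:2],np.uint8)
cv2.grabCut(im,m,(312,175,62,66),np.zeros((1,65)),np.zeros((1,65)),5,cv2.GC_INIT_WITH_RECT)
M=up((m==1)|(m==3))
def fit(M,f,p0):
    cost=lambda p:float((sil(f(p),M.shape)!=M).sum())/M.sum()
    r=minimize(cost,p0,method="Nelder-Mead",options=dict(initial_simplex=[p0]+[np.array(p0)+d for d in np.diag([.006,.006,.1])]))
    return np.r_[r.x[:2]*1000,np.degrees(r.x[2])].round(1),round(r.fun,3)
print("case",fit(M,lambda p:[box(*p,.09,.09,.07,.076),box(*p,.08,.08,.01,.07),box(*p,.088,.088,0,.01)],[.561,.024,.42]))
print("plate only check",proj("top",box(.561,.024,.42,.09,.09,.076,.076))[::2].round(0).tolist())
R=up((hsv[...,2]<125)&(hsv[...,1]<75)); R[:130]=0;R[345:]=0;R[:,205:]=0;R[:,:70]=0
R=cv2.morphologyEx(R,cv2.MORPH_CLOSE,np.ones((25,25)))
print(R.sum());print("remote",fit(R,lambda p:[box(*p,.13,.038,.01,.026)],[.525,.335,.35]))
E
```

```text
case (array([565. ,  22.4,  25. ]), np.float64(0.032))
plate only check [[365.0, 216.0], [332.0, 230.0], [351.0, 184.0], [319.0, 198.0]]
9830
remote (array([530. , 333.1,  22.9]), np.float64(0.237))
```

Case: (0.565, 0.022), yaw 25°, which agrees with the knob at (0.565, 0.024). Next is a helper that converts a target into tool-axis units.

```bash
cat > go.py <<'E'
# usage: go.py x y z psi  -> turn (units) and shift (tool axes after the turn, units), psi = world angle of tool y, deg
import sys; from h import *; from scipy.spatial.transform import Rotation as Ro
s=bot.get_state(); q=s['tool_rot']; R=Ro.from_quat([*q[1:],q[0]]); 
a=np.degrees(np.arctan2(*R.as_matrix()[:2,1][::-1])); p=s['tcp_pos']
print("t%.1f"%s['clock'],"at",p.round(4),"psi %.1f"%a,"zaxis",R.as_matrix()[:,2].round(3),"F",s['force'].round(1),"w %.3f gf %.1f"%(s['grip_width'],s['gripper_force']))
v=sys.argv[1:]
while v:
    x,y,z,t=map(float,v[:4]); v=v[4:]
    d=(t-a+90)%180-90
    a+=d; r=np.radians(a); yt=np.array([np.cos(r),np.sin(r)]); xt=np.array([-yt[1],yt[0]])  # x = y x z(down)
    D=np.array([x,y,z])-p
    T=np.array([D[:2]@xt,D[:2]@yt,-D[2]])/.02; p=np.array([x,y,z])
    n=max(1,int(np.ceil(abs(T).max())));n5=-(-n//5)*5
    print("turn wz %.2f | shift x %.2f y %.2f z %.2f"%(-d/5,*T),"| per row over",n5,":",(T/n5).round(3), "turn/row",round(-d/5/n5,3))
E
python3 go.py .565 .023 .18 115 .565 .023 .105 115 .565 .023 .2 115 .42 .04 .2 115 .42 .04 .042 115
python3 - <<'E'
from h import *
c=np.array([(209.25,200.5),(222,196),(238.2,240.5),(227.5,245.5)])
w=onz("top",c,.026);print(w.round(3),w.mean(0).round(4))
E
```

```text
t0.1 at [0.1629 0.5251 0.2528] psi 72.8 zaxis [-0.001 -0.001 -1.   ] F [ 0.6 -0.1  0.1] w 1.002 gf 0.0
turn wz -8.45 | shift x -7.61 y -31.25 z 3.64 | per row over 35 : [-0.218 -0.893  0.104] turn/row -0.241
turn wz -0.00 | shift x 0.00 y 0.00 z 3.75 | per row over 5 : [0.   0.   0.75] turn/row -0.0
turn wz -0.00 | shift x 0.00 y 0.00 z -4.75 | per row over 5 : [ 0.    0.   -0.95] turn/row -0.0
turn wz -0.00 | shift x 6.21 y 3.83 z -0.00 | per row over 10 : [ 0.621  0.383 -0.   ] turn/row -0.0
turn wz -0.00 | shift x 0.00 y 0.00 z 7.90 | per row over 10 : [0.   0.   0.79] turn/row -0.0
[[0.58  0.372]
 [0.593 0.339]
 [0.476 0.291]
 [0.462 0.319]] [0.5278 0.3304]
```

{"method": "play_rows", "body": {
  "deltas": [
    [0, 0, -0.845, 0, 0, 0, 1],
    [0, 0, -0.845, 0, 0, 0, 1],
    [0, 0, -0.845, 0, 0, 0, 1],
    [0, 0, -0.845, 0, 0, 0, 1],
    [0, 0, -0.845, 0, 0, 0, 1]
  ],
  "squeeze": 40
}}

```text
clock: 0.72
tcp_pos: [0.1629, 0.5252, 0.2529]
tool_rot: [-0.0, -0.035, 0.999, -0.0]
force: [-0.1, -0.3, -0.8]
grip_width: 0.998
gripper_force: 0.0
```

{"method": "play_rows", "body": {
  "deltas": [
    [0, 0, -0.845, 0, 0, 0, 1],
    [0, 0, -0.845, 0, 0, 0, 1],
    [0, 0, -0.845, 0, 0, 0, 1],
    [0, 0, -0.845, 0, 0, 0, 1],
    [0, 0, -0.845, 0, 0, 0, 1]
  ]
}}

```text
clock: 1.35
tcp_pos: [0.1629, 0.5252, 0.2529]
tool_rot: [-0.0, -0.218, 0.976, -0.0]
force: [0.4, 0.9, 0.8]
grip_width: 1.001
gripper_force: 0.0
```

{"method": "play_rows", "body": {
  "deltas": [
    [0, 0, 0, -0.22, -0.893, 0, 1],
    [0, 0, 0, -0.22, -0.893, 0, 1],
    [0, 0, 0, -0.22, -0.893, 0, 1],
    [0, 0, 0, -0.22, -0.893, 0, 1],
    [0, 0, 0, -0.22, -0.893, 0, 1]
  ]
}}

```text
clock: 1.98
tcp_pos: [0.2215, 0.4526, 0.2534]
tool_rot: [0.0, -0.216, 0.976, 0.0]
force: [0.9, 0.3, 0.5]
grip_width: 1.001
gripper_force: 0.0
```

{"method": "play_rows", "body": {
  "deltas": [
    [0, 0, 0, -0.22, -0.893, 0, 1],
    [0, 0, 0, -0.22, -0.893, 0, 1],
    [0, 0, 0, -0.22, -0.893, 0, 1],
    [0, 0, 0, -0.22, -0.893, 0, 1],
    [0, 0, 0, -0.22, -0.893, 0, 1]
  ]
}}

```text
clock: 2.6
tcp_pos: [0.279, 0.381, 0.2533]
tool_rot: [0.0, -0.217, 0.976, 0.0]
force: [0.4, 0.7, 0.0]
grip_width: 1.001
gripper_force: 0.0
```

{"method": "play_rows", "body": {
  "deltas": [
    [0, 0, 0, -0.22, -0.893, 0, 1],
    [0, 0, 0, -0.22, -0.893, 0, 1],
    [0, 0, 0, -0.22, -0.893, 0, 1],
    [0, 0, 0, -0.22, -0.893, 0, 1],
    [0, 0, 0, -0.22, -0.893, 0, 1]
  ]
}}

```text
clock: 3.22
tcp_pos: [0.3366, 0.3094, 0.2534]
tool_rot: [0.0, -0.216, 0.976, -0.0]
force: [-0.6, 0.6, -0.4]
grip_width: 1.002
gripper_force: 0.0
```

{"method": "play_rows", "body": {
  "deltas": [
    [0, 0, 0, -0.22, -0.893, 0, 1],
    [0, 0, 0, -0.22, -0.893, 0, 1],
    [0, 0, 0, -0.22, -0.893, 0, 1],
    [0, 0, 0, -0.22, -0.893, 0, 1],
    [0, 0, 0, -0.22, -0.893, 0, 1]
  ]
}}

```text
clock: 3.85
tcp_pos: [0.3942, 0.2377, 0.2533]
tool_rot: [0.0, -0.217, 0.976, -0.0]
force: [0.5, 0.2, 0.7]
grip_width: 0.998
gripper_force: 0.0
```

{"method": "play_rows", "body": {
  "deltas": [
    [0, 0, 0, -0.22, -0.893, 0.2, 1],
    [0, 0, 0, -0.22, -0.893, 0.2, 1],
    [0, 0, 0, -0.22, -0.893, 0.2, 1],
    [0, 0, 0, -0.22, -0.893, 0.2, 1],
    [0, 0, 0, -0.22, -0.893, 0.2, 1]
  ]
}}

```text
clock: 4.47
tcp_pos: [0.4522, 0.1662, 0.233]
tool_rot: [-0.0, -0.217, 0.976, 0.0]
force: [0.9, 0.1, 0.2]
grip_width: 1.002
gripper_force: 0.0
```

{"method": "play_rows", "body": {
  "deltas": [
    [0, 0, 0, -0.22, -0.893, 0.2, 1],
    [0, 0, 0, -0.22, -0.893, 0.2, 1],
    [0, 0, 0, -0.22, -0.893, 0.2, 1],
    [0, 0, 0, -0.22, -0.893, 0.2, 1],
    [0, 0, 0, -0.22, -0.893, 0.2, 1]
  ]
}}

```text
clock: 5.1
tcp_pos: [0.5099, 0.0946, 0.213]
tool_rot: [0.0, -0.217, 0.976, 0.0]
force: [0.5, -0.1, 0.5]
grip_width: 1.001
gripper_force: 0.0
```

{"method": "play_rows", "body": {
  "deltas": [
    [0, 0, 0, -0.22, -0.893, 0.2, 1],
    [0, 0, 0, -0.22, -0.893, 0.2, 1],
    [0, 0, 0, -0.22, -0.893, 0.2, 1],
    [0, 0, 0, -0.22, -0.893, 0.2, 1],
    [0, 0, 0, -0.22, -0.893, 0.2, 1]
  ]
}}

```text
clock: 5.72
tcp_pos: [0.5676, 0.023, 0.193]
tool_rot: [-0.0, -0.217, 0.976, 0.0]
force: [0.3, -0.2, 0.3]
grip_width: 0.996
gripper_force: 0.0
```

```bash
python3 go.py .565 .023 .105 115; python3 - <<'E'
from h import *
im=bot.grab_frame("side");cv2.imwrite("pics/s1.png",im)
print(proj("side",[[.565,.0225,.104],[.565,.0225,.07]]))
cv2.imwrite("pics/s1c.png",cv2.resize(im[150:310,200:420],(770,560)))
E
```

```text
t5.7 at [0.5676 0.023  0.193 ] psi 115.0 zaxis [-0.  0. -1.] F [ 0.3 -0.2  0.3] w 0.996 gf 0.0
turn wz 0.00 | shift x 0.12 y 0.06 z 4.40 | per row over 5 : [0.024 0.011 0.88 ] turn/row 0.001
[[303.5026702  217.72669855]
 [303.69380736 230.40523178]]
```

View pics/s1c.png

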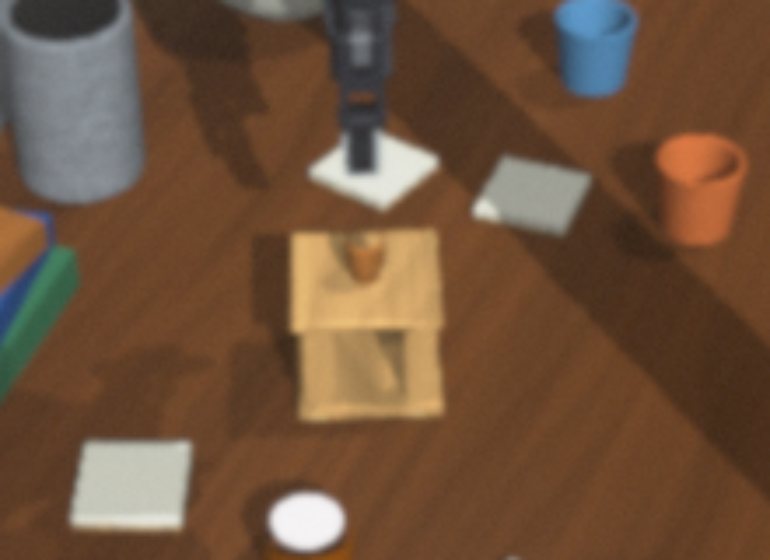

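The side view shows the jaws in line with the knob at crop (365,255), or image (304,222), against a predicted (303.5,218). Descending to grip.

{"method": "play_rows", "body": {
  "deltas": [
    [0, 0, 0, 0.03, 0, 0.88, 1],
    [0, 0, 0, 0.03, 0, 0.88, 1],
    [0, 0, 0, 0.03, 0, 0.88, 1],
    [0, 0, 0, 0.03, 0, 0.88, 1],
    [0, 0, 0, 0, 0, 0.88, 1]
  ],
  "squeeze": 40
}}

```text
clock: 6.4
tcp_pos: [0.5648, 0.0229, 0.1048]
tool_rot: [0.0, -0.217, 0.976, 0.0]
force: [0.1, 0.2, -0.4]
grip_width: 1.004
gripper_force: 0.0
```

{"method": "play_rows", "body": {
  "deltas": [
    [0, 0, 0, 0, 0, 0, -1],
    [0, 0, 0, 0, 0, 0, -1],
    [0, 0, 0, 0, 0, 0, -1],
    [0, 0, 0, 0, 0, 0, -1],
    [0, 0, 0, 0, 0, 0, -1]
  ]
}}

```text
clock: 7.02
tcp_pos: [0.565, 0.0228, 0.1061]
tool_rot: [0.001, -0.217, 0.976, -0.0]
force: [-0.5, -0.7, 5.9]
grip_width: 0.261
gripper_force: 39.2
```

{"method": "play_rows", "body": {
  "deltas": [
    [0, 0, 0, 0, 0, 0, -1],
    [0, 0, 0, 0, 0, 0, -1],
    [0, 0, 0, 0, 0, 0, -1],
    [0, 0, 0, 0, 0, 0, -1],
    [0, 0, 0, 0, 0, 0, -1]
  ]
}}

```text
clock: 7.65
tcp_pos: [0.565, 0.0228, 0.1061]
tool_rot: [0.001, -0.217, 0.976, -0.0]
force: [-1.2, -1.2, 5.6]
grip_width: 0.259
gripper_force: 39.2
```

{"method": "play_rows", "body": {
  "deltas": [
    [0, 0, 0, 0, 0, -0.5, -1],
    [0, 0, 0, 0, 0, -0.8, -1],
    [0, 0, 0, 0, 0, -0.9, -1],
    [0, 0, 0, 0, 0, -0.9, -1],
    [0, 0, 0, 0, 0, -0.9, -1]
  ]
}}

```text
clock: 8.28
tcp_pos: [0.5645, 0.023, 0.1862]
tool_rot: [-0.0, -0.217, 0.976, 0.0]
force: [0.4, -0.2, -1.1]
grip_width: 0.259
gripper_force: 39.5
```

{"method": "play_rows", "body": {
  "deltas": [
    [0, 0, 0, 0.62, 0.38, 0, -1],
    [0, 0, 0, 0.62, 0.38, 0, -1],
    [0, 0, 0, 0.62, 0.38, 0, -1],
    [0, 0, 0, 0.62, 0.38, 0, -1],
    [0, 0, 0, 0.62, 0.38, 0, -1]
  ]
}}

```text
clock: 8.9
tcp_pos: [0.4918, 0.0313, 0.1857]
tool_rot: [-0.0, -0.217, 0.976, 0.0]
force: [0.5, 0.6, -0.6]
grip_width: 0.256
gripper_force: 39.5
```

{"method": "play_rows", "body": {
  "deltas": [
    [0, 0, 0, 0.62, 0.38, 0, -1],
    [0, 0, 0, 0.62, 0.38, 0, -1],
    [0, 0, 0, 0.62, 0.38, 0, -1],
    [0, 0, 0, 0.62, 0.38, 0, -1],
    [0, 0, 0, 0.62, 0.38, 0, -1]
  ]
}}

```text
clock: 9.52
tcp_pos: [0.4192, 0.0395, 0.1854]
tool_rot: [0.0, -0.217, 0.976, -0.0]
force: [-0.0, -0.7, -1.5]
grip_width: 0.262
gripper_force: 39.5
```

{"method": "play_rows", "body": {
  "deltas": [
    [0, 0, 0, 0, 0, 0.8, -1],
    [0, 0, 0, 0, 0, 0.8, -1],
    [0, 0, 0, 0, 0, 0.8, -1],
    [0, 0, 0, 0, 0, 0.8, -1],
    [0, 0, 0, 0, 0, 0.8, -1]
  ]
}}

```text
clock: 10.15
tcp_pos: [0.4198, 0.0394, 0.105]
tool_rot: [0.0, -0.217, 0.976, -0.0]
force: [1.2, 0.1, -1.0]
grip_width: 0.262
gripper_force: 39.5
```

{"method": "play_rows", "body": {
  "deltas": [
    [0, 0, 0, 0, 0, 0.8, -1],
    [0, 0, 0, 0, 0, 0.8, -1],
    [0, 0, 0, 0, 0, 0.4, -1],
    [0, 0, 0, 0, 0, 0.3, -1],
    [0, 0, 0, 0, 0, 0.3, -1]
  ]
}}

```text
clock: 10.78
tcp_pos: [0.4203, 0.0393, 0.0533]
tool_rot: [0.0, -0.217, 0.976, -0.0]
force: [0.8, 0.0, -1.9]
grip_width: 0.262
gripper_force: 39.5
```

```bash
python3 go.py .42 .04 .042 115
```

```text
t10.8 at [0.4203 0.0393 0.0533] psi 115.0 zaxis [ 0.001 -0.    -1.   ] F [ 0.8  0.  -1.9] w 0.262 gf 39.5
turn wz 0.00 | shift x 0.00 y 0.04 z 0.57 | per row over 5 : [0.    0.007 0.113] turn/row 0.001
```

{"method": "play_rows", "body": {
  "deltas": [
    [0, 0, 0, 0, 0, 0.2, -1],
    [0, 0, 0, 0, 0, 0.15, -1],
    [0, 0, 0, 0, 0, 0.1, -1],
    [0, 0, 0, 0, 0, 0.05, -1],
    [0, 0, 0, 0, 0, 0, -1]
  ]
}}

```text
clock: 11.4
tcp_pos: [0.4202, 0.0394, 0.0433]
tool_rot: [0.0, -0.217, 0.976, -0.0]
force: [-0.3, -0.4, -1.1]
grip_width: 0.263
gripper_force: 39.5
```

{"method": "play_rows", "body": {
  "deltas": [
    [0, 0, 0, 0, 0, 0, 0.2],
    [0, 0, 0, 0, 0, 0, 0.2],
    [0, 0, 0, 0, 0, 0, 0.2],
    [0, 0, 0, 0, 0, 0, 0.2],
    [0, 0, 0, 0, 0, 0, 0.2]
  ]
}}

```text
clock: 12.02
tcp_pos: [0.4202, 0.0394, 0.0433]
tool_rot: [-0.0, -0.217, 0.976, 0.0]
force: [-0.2, 0.2, 0.8]
grip_width: 0.604
gripper_force: 0.0
```

{"method": "play_rows", "body": {
  "deltas": [
    [0, 0, 0, 0, 0, -0.6, 0.2],
    [0, 0, 0, 0, 0, -0.9, 0.2],
    [0, 0, 0, 0, 0, -0.9, 0.2],
    [0, 0, 0, 0, 0, -0.9, 0.2],
    [0, 0, 0, 0, 0, -0.9, 0.2]
  ]
}}

```text
clock: 12.65
tcp_pos: [0.4201, 0.0394, 0.1287]
tool_rot: [0.0, -0.217, 0.976, -0.0]
force: [-0.3, 0.5, 0.6]
grip_width: 0.602
gripper_force: 0.0
```

```bash
python3 go.py .528 .330 .1 113  .528 .330 .03 113; python3 - <<'E'
from h import *
im=bot.grab_frame("top");cv2.imwrite("pics/t2.png",im)
print(*squares(im,130),sep="\n")
cv2.imwrite("pics/t2c.png",cv2.resize(im[150:300,190:440],(800,480)))
E
```

```text
t12.7 at [0.4201 0.0394 0.1287] psi 115.0 zaxis [ 0.001 -0.    -1.   ] F [-0.3  0.5  0.6] w 0.602 gf 0.0
turn wz 0.40 | shift x -10.64 y 11.27 z 1.44 | per row over 15 : [-0.71   0.751  0.096] turn/row 0.027
turn wz -0.00 | shift x 0.00 y 0.00 z 3.50 | per row over 5 : [0.  0.  0.7] turn/row -0.0
(array([637., 393.]), array([ 111.3, -721.2]), array([ 19.8, 353.3]), 86.0)
(array([276., 269.]), array([404. , 193.4]), array([64.9, 65.6]), 65.0)
(array([365., 278.]), array([383.6, -43.6]), array([ 23.6, 200.7]), 81.1)
(array([339., 250.]), array([454.6,  21.9]), array([110.3,  86.4]), 77.2)
(array([312., 262.]), array([429.4,  85.7]), array([ 53.6, 169.1]), 78.9)
(array([ 25., 232.]), array([495.1, 848.2]), array([62.6, 86.9]), 73.0)
(array([419., 225.]), array([ 530.9, -184.8]), array([61.9, 64. ]), 1.2)
(array([408., 197.]), array([ 605.5, -155.4]), array([63.4, 65.4]), 76.1)
(array([284., 178.]), array([648.9, 177.2]), array([65.7, 65.4]), 21.6)
(array([597., 166.]), array([ 698.4, -660. ]), array([128.1,  33.3]), 78.4)
(array([211., 133.]), array([776.3, 378.4]), array([99.2, 59.1]), 89.7)
(array([391., 100.]), array([ 873.4, -101.7]), array([ 94.8, 138. ]), 45.2)
(array([46., 95.]), array([868.3, 829.8]), array([132.3, 186.1]), 52.4)
```

View pics/t2c.png

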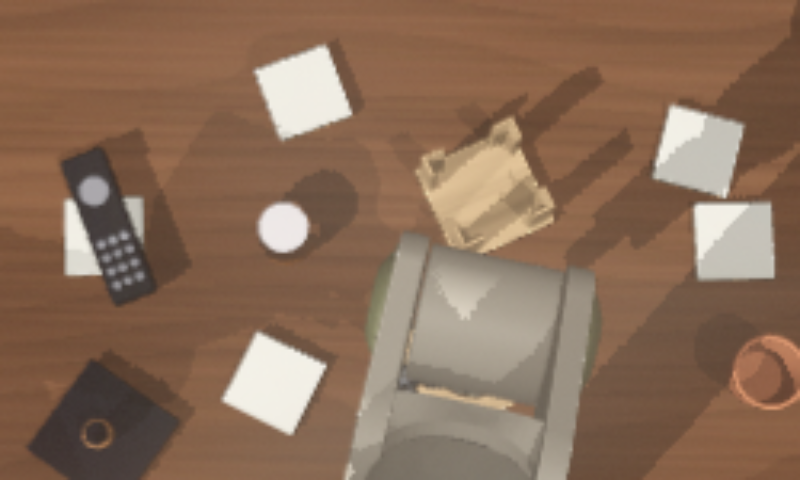

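The lid lies at (0.42, 0.04). The knock has happened: the coaster at (0.645,-0.173) is now at crop (698,150), i.e. (0.605,-0.155). Next is the remote.

{"method": "play_rows", "body": {
  "deltas": [
    [0, 0, 0.3, 0, 0, 0, 0.6],
    [0, 0, 0, -0.71, 0.75, 0, 0.6],
    [0, 0, 0, -0.71, 0.75, 0, 0.6],
    [0, 0, 0, -0.71, 0.75, 0, 0.6],
    [0, 0, 0, -0.71, 0.75, 0, 0.6]
  ]
}}

```text
clock: 13.32
tcp_pos: [0.4481, 0.1177, 0.1266]
tool_rot: [-0.001, -0.203, 0.979, 0.0]
force: [1.0, -0.9, 0.6]
grip_width: 0.799
gripper_force: 0.0
```

{"method": "play_rows", "body": {
  "deltas": [
    [0, 0, 0, -0.71, 0.75, 0, 0.6],
    [0, 0, 0, -0.71, 0.75, 0, 0.6],
    [0, 0, 0, -0.71, 0.75, 0, 0.6],
    [0, 0, 0, -0.71, 0.75, 0, 0.6],
    [0, 0, 0, -0.71, 0.75, 0, 0.6]
  ]
}}

```text
clock: 13.95
tcp_pos: [0.4836, 0.215, 0.1268]
tool_rot: [-0.0, -0.203, 0.979, -0.0]
force: [0.1, 0.2, -0.3]
grip_width: 0.799
gripper_force: 0.0
```

{"method": "play_rows", "body": {
  "deltas": [
    [0, 0, 0, -0.71, 0.75, 0, 0.6],
    [0, 0, 0, -0.71, 0.75, 0, 0.6],
    [0, 0, 0, -0.71, 0.75, 0, 0.6],
    [0, 0, 0, -0.71, 0.75, 0, 0.6],
    [0, 0, 0, -0.71, 0.75, 0, 0.6]
  ]
}}

```text
clock: 14.58
tcp_pos: [0.5187, 0.3122, 0.1267]
tool_rot: [-0.001, -0.203, 0.979, -0.0]
force: [-0.2, 0.5, -0.1]
grip_width: 0.799
gripper_force: 0.0
```

{"method": "play_rows", "body": {
  "deltas": [
    [0, 0, 0, -0.71, 0.75, 0, 0.6],
    [0, 0, 0, 0, 0, 0.8, 0.6],
    [0, 0, 0, 0, 0, 0.8, 0.6],
    [0, 0, 0, 0, 0, 0.7, 0.6],
    [0, 0, 0, 0, 0, 0, 0.6]
  ]
}}

```text
clock: 15.2
tcp_pos: [0.5251, 0.33, 0.0798]
tool_rot: [-0.001, -0.203, 0.979, -0.0]
force: [-0.3, 0.1, -0.0]
grip_width: 0.797
gripper_force: 0.0
```

```bash
python3 go.py .528 .330 .037 113.5; python3 - <<'E'
from h import *
im=bot.grab_frame("side");cv2.imwrite("pics/s3.png",im)
cv2.imwrite("pics/s3c.png",cv2.resize(im[270:420,160:360],(800,600)))
E
```

```text
t15.2 at [0.5251 0.33   0.0798] psi 113.5 zaxis [-0.003 -0.001 -1.   ] F [-0.3  0.1 -0. ] w 0.797 gf 0.0
turn wz -0.00 | shift x -0.13 y -0.06 z 2.14 | per row over 5 : [-0.027 -0.011  0.428] turn/row -0.001
```

View pics/s3c.png

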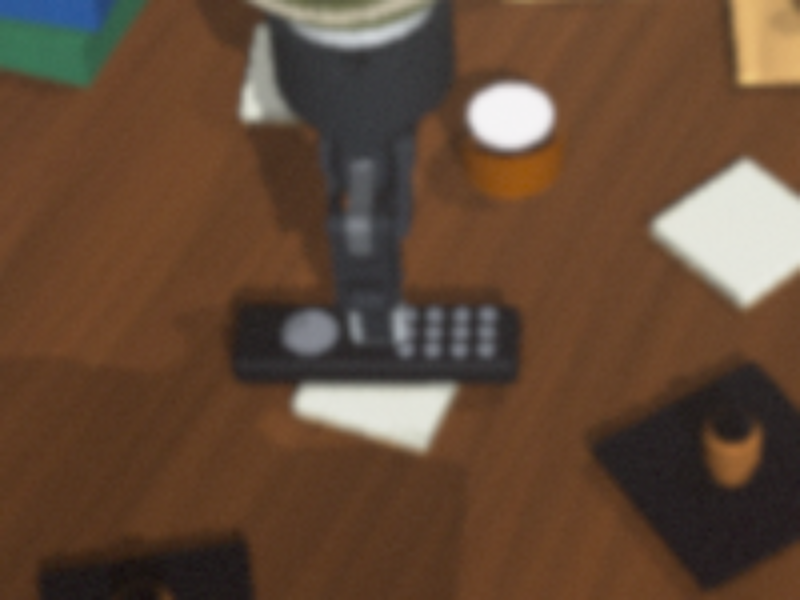

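The jaws straddle the remote's middle at crop (375,340). Lowering to grip it.

{"method": "play_rows", "body": {
  "deltas": [
    [0, 0, 0, -0.1, -0.05, 0.5, 0.6],
    [0, 0, 0, 0, 0, 0.5, 0.6],
    [0, 0, 0, 0, 0, 0.5, 0.6],
    [0, 0, 0, 0, 0, 0.4, 0.6],
    [0, 0, 0, 0, 0, 0.24, 0.6]
  ],
  "squeeze": 30
}}

```text
clock: 15.88
tcp_pos: [0.5278, 0.3305, 0.0379]
tool_rot: [-0.0, -0.204, 0.979, -0.0]
force: [0.1, 0.3, -0.0]
grip_width: 0.801
gripper_force: 0.0
```

{"method": "play_rows", "body": {
  "deltas": [
    [0, 0, 0, 0, 0, 0, -1],
    [0, 0, 0, 0, 0, 0, -1],
    [0, 0, 0, 0, 0, 0, -1],
    [0, 0, 0, 0, 0, 0, -1],
    [0, 0, 0, 0, 0, 0, -1]
  ]
}}

```text
clock: 16.5
tcp_pos: [0.5281, 0.3307, 0.039]
tool_rot: [0.0, -0.204, 0.979, 0.0]
force: [-0.4, -0.3, 4.2]
grip_width: 0.434
gripper_force: 31.2
```

```bash
python3 go.py .39 -.09 .13 113.5 ; python3 - <<'E'
from h import *
y=np.array([-.4,.917]);
o,d=ray("side",[(253.7,355.5)])
for off in(.034,.044,.048):
    # plane through finger outer face, normal y
    p0=np.array([.5251,.33])+y*off; t=((p0-o[:2])@y)/(d[0,:2]@y); print(off,(o+t*d[0]).round(4))
E
```

```text
t16.5 at [0.5281 0.3307 0.039 ] psi 113.5 zaxis [ 0.001  0.    -1.   ] F [-0.4 -0.3  4.2] w 0.434 gf 31.2
turn wz 0.00 | shift x 14.72 y -16.53 z -4.55 | per row over 20 : [ 0.736 -0.827 -0.228] turn/row 0.0
0.034 [0.5122 0.3615 0.0573]
0.044 [0.5069 0.3701 0.0692]
0.048 [0.5048 0.3736 0.074 ]
```

{"method": "play_rows", "body": {
  "deltas": [
    [0, 0, 0, 0, 0, -0.5, -1],
    [0, 0, 0, 0, 0, -1, -1],
    [0, 0, 0, 0, 0, -1, -1],
    [0, 0, 0, 0, 0, -1, -1],
    [0, 0, 0, 0, 0, -1, -1]
  ]
}}

```text
clock: 17.12
tcp_pos: [0.5277, 0.3304, 0.1294]
tool_rot: [-0.0, -0.204, 0.979, -0.0]
force: [0.4, -0.0, -0.8]
grip_width: 0.438
gripper_force: 30.7
```

{"method": "play_rows", "body": {
  "deltas": [
    [0, 0, 0, 0.736, -0.827, 0, -1],
    [0, 0, 0, 0.736, -0.827, 0, -1],
    [0, 0, 0, 0.736, -0.827, 0, -1],
    [0, 0, 0, 0.736, -0.827, 0, -1],
    [0, 0, 0, 0.736, -0.827, 0, -1]
  ]
}}

```text
clock: 17.75
tcp_pos: [0.493, 0.2246, 0.1289]
tool_rot: [-0.0, -0.204, 0.979, -0.0]
force: [1.2, -0.4, -0.4]
grip_width: 0.437
gripper_force: 30.7
```

{"method": "play_rows", "body": {
  "deltas": [
    [0, 0, 0, 0.736, -0.827, 0, -1],
    [0, 0, 0, 0.736, -0.827, 0, -1],
    [0, 0, 0, 0.736, -0.827, 0, -1],
    [0, 0, 0, 0.736, -0.827, 0, -1],
    [0, 0, 0, 0.736, -0.827, 0, -1]
  ]
}}

```text
clock: 18.38
tcp_pos: [0.4586, 0.1195, 0.1289]
tool_rot: [0.0, -0.204, 0.979, -0.0]
force: [1.1, 0.3, -1.6]
grip_width: 0.437
gripper_force: 30.7
```

{"method": "play_rows", "body": {
  "deltas": [
    [0, 0, 0, 0.736, -0.827, 0, -1],
    [0, 0, 0, 0.736, -0.827, 0, -1],
    [0, 0, 0, 0.736, -0.827, 0, -1],
    [0, 0, 0, 0.736, -0.827, 0, -1],
    [0, 0, 0, 0.736, -0.827, 0, -1]
  ]
}}

```text
clock: 19.0
tcp_pos: [0.4241, 0.0143, 0.1289]
tool_rot: [0.0, -0.204, 0.979, -0.0]
force: [0.2, -0.5, -0.4]
grip_width: 0.432
gripper_force: 30.7
```

{"method": "play_rows", "body": {
  "deltas": [
    [0, 0, 0, 0.736, -0.827, 0, -1],
    [0, 0, 0, 0.736, -0.827, 0, -1],
    [0, 0, 0, 0.736, -0.827, 0, -1],
    [0, 0, 0, 0.736, -0.827, 0, -1],
    [0, 0, 0, 0.736, -0.827, 0, -1]
  ]
}}

```text
clock: 19.62
tcp_pos: [0.3896, -0.0909, 0.1289]
tool_rot: [0.0, -0.204, 0.979, -0.0]
force: [0.3, -0.3, -1.3]
grip_width: 0.436
gripper_force: 30.7
```

{"method": "play_rows", "body": {
  "deltas": [
    [0, 0, 0, 0, 0, 1, -1],
    [0, 0, 0, 0, 0, 1, -1],
    [0, 0, 0, 0, 0, 1, -1],
    [0, 0, 0, 0, 0, 0.6, -1],
    [0, 0, 0, 0, 0, 0.2, -1]
  ]
}}

```text
clock: 20.25
tcp_pos: [0.3898, -0.0902, 0.0523]
tool_rot: [-0.0, -0.204, 0.979, 0.0]
force: [-0.1, -0.0, -0.6]
grip_width: 0.436
gripper_force: 30.7
```

```bash
python3 go.py .39 -.09 .030 113.5
```

```text
t20.2 at [ 0.3898 -0.0902  0.0523] psi 113.5 zaxis [-0.001  0.    -1.   ] F [-0.1 -0.  -0.6] w 0.436 gf 30.7
turn wz 0.00 | shift x -0.01 y 0.01 z 1.12 | per row over 5 : [-0.002  0.001  0.223] turn/row 0.001
```

{"method": "play_rows", "body": {
  "deltas": [
    [0, 0, 0, 0, 0, 0.4, -1],
    [0, 0, 0, 0, 0, 0.4, -1],
    [0, 0, 0, 0, 0, 0.2, -1],
    [0, 0, 0, 0, 0, 0.12, -1],
    [0, 0, 0, 0, 0, 0, -1]
  ]
}}

```text
clock: 20.88
tcp_pos: [0.39, -0.0902, 0.0301]
tool_rot: [-0.0, -0.204, 0.979, 0.0]
force: [0.1, 0.2, -0.1]
grip_width: 0.434
gripper_force: 30.7
```

{"method": "play_rows", "body": {
  "deltas": [
    [0, 0, 0, 0, 0, 0, 0.5],
    [0, 0, 0, 0, 0, 0, 0.5],
    [0, 0, 0, 0, 0, 0, 0.5],
    [0, 0, 0, 0, 0, -0.5, 0.5],
    [0, 0, 0, 0, 0, -0.9, 0.5]
  ],
  "squeeze": 20
}}

```text
clock: 21.5
tcp_pos: [0.3898, -0.0902, 0.0587]
tool_rot: [-0.0, -0.204, 0.979, 0.0]
force: [0.3, -0.4, 1.2]
grip_width: 0.75
gripper_force: 0.0
```

{"method": "play_rows", "body": {
  "deltas": [
    [0, 0, 0, 0, 0, -1, 0.9],
    [0, 0, 0, 0, 0, -1, 0.9],
    [0, 0, 0, 0, 0, -1, 0.9],
    [0, 0, 0, 0, 0, -1, 0.9],
    [0, 0, 0, 0, 0, 0, 0.9]
  ]
}}

```text
clock: 22.12
tcp_pos: [0.3904, -0.0904, 0.1394]
tool_rot: [0.001, -0.204, 0.979, -0.001]
force: [0.0, -0.4, -1.1]
grip_width: 0.956
gripper_force: 0.0
```

```bash
python3 go.py .5305 -.185 .1 91 ; python3 - <<'E'
from h import *
im=bot.grab_frame("top");cv2.imwrite("pics/t4.png",im)
for t in(110,140,165):print(t,*[s for s in squares(im,t) if 55<min(s[2]) and max(s[2])<75],sep="\n")
m=np.hstack([cv2.resize(im[150:300,190:440],(800,480))]);cv2.imwrite("pics/t4c.png",m)
E
```

```text
t22.1 at [ 0.3904 -0.0904  0.1394] psi 113.5 zaxis [ 0.003 -0.002 -1.   ] F [ 0.  -0.4 -1.1] w 0.956 gf 0.0
turn wz 4.50 | shift x -6.92 y -4.85 z 1.97 | per row over 10 : [-0.692 -0.485  0.197] turn/row 0.45
110
(array([275., 269.]), array([404. , 193.5]), array([65.1, 65.6]), 65.0)
(array([419., 225.]), array([ 530.6, -185. ]), array([65.1, 65. ]), 3.7)
(array([222., 223.]), array([523.5, 338.9]), array([65.7, 63.9]), 2.5)
(array([408., 197.]), array([ 605.8, -155.3]), array([65.1, 67. ]), 76.1)
(array([284., 178.]), array([648.7, 177.2]), array([67.3, 65.7]), 21.6)
140
(array([275., 270.]), array([403. , 193.3]), array([63.7, 64.3]), 65.3)
(array([419., 225.]), array([ 530.9, -185. ]), array([61.9, 63.6]), 1.2)
(array([222., 223.]), array([523.4, 338.9]), array([65.2, 63.9]), 2.5)
(array([408., 197.]), array([ 605.3, -155.5]), array([63.4, 66. ]), 76.4)
(array([284., 178.]), array([648.8, 177.1]), array([65.5, 65.4]), 21.8)
165
(array([275., 269.]), array([403.3, 193.2]), array([61.7, 62.1]), 64.9)
(array([419., 225.]), array([ 529.6, -185. ]), array([59.2, 63.5]), 1.2)
(array([222., 224.]), array([522.4, 337.6]), array([62.6, 61.2]), 2.5)
(array([408., 197.]), array([ 605. , -155.5]), array([63.4, 64. ]), 76.4)
(array([284., 179.]), array([648.2, 176.4]), array([63.8, 63.6]), 22.1)
```

View pics/t4c.png

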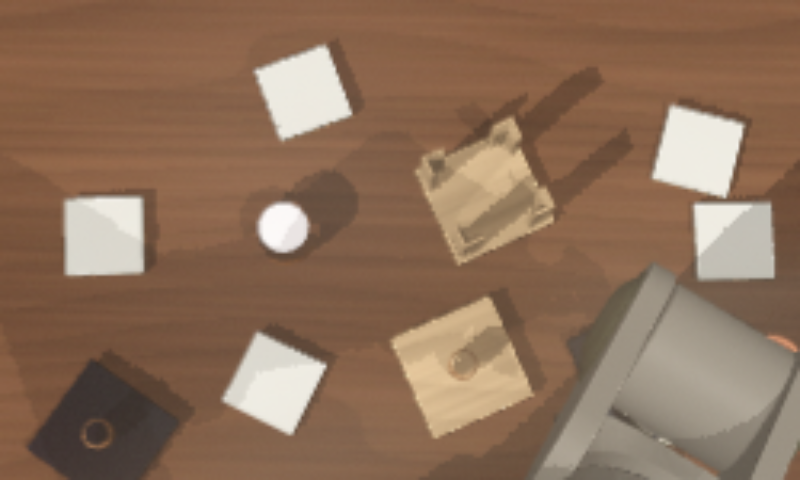

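The lid at crop (462,365) lies flat beside the open case at (485,190), and all five coasters are free. Refining the case pose, then planning the first coaster.

```bash
python3 go.py .530 -.185 .06 92 .530 -.185 .020 92; python3 - <<'E'
from h import *
from scipy.optimize import minimize
im=cv2.imread("pics/t4.png")
m=np.zeros(im.shape[:2],np.uint8)
cv2.grabCut(im,m,(313,180,56,58),np.zeros((1,65)),np.zeros((1,65)),6,cv2.GC_INIT_WITH_RECT)
mk=((m==1)|(m==3)).astype(np.float32)
n,l,st,_=cv2.connectedComponentsWithStats(mk.astype(np.uint8)); k=1+st[1:,4].argmax(); mk=(l==k).astype(np.float32)
M=(cv2.resize(mk[160:300,190:390],(800,560))>.5).astype(np.uint8)
def parts(p):
    x,y,a=p;P=[box(x,y,a,.088,.088,0,.01)]
    c,s=np.cos(a),np.sin(a)
    for i in(-1,1):
        for j in(-1,1):
            for (w,h,ox,oy) in((.018,.006,.031,.037),(.006,.018,.037,.031)):
                u,v=i*ox,j*oy
                P.append(box(x+c*u-s*v,y+s*u+c*v,a,w,h,0,.07))
    return P
cost=lambda p:float((sil(parts(p),M.shape)!=M).sum())/M.sum()
p0=np.array([.565,.0225,.43])
r=minimize(cost,p0,method="Nelder-Mead",options=dict(initial_simplex=[p0]+[p0+d for d in np.diag([.006,.006,.1])]))
print(r.x,np.degrees(r.x[2]),r.fun,cost(p0))
v=cv2.resize(im[160:300,190:390],(800,560)); 
for Q,col in((M,(0,0,255)),(sil(parts(r.x),M.shape),(0,255,0))): cv2.drawContours(v,cv2.findContours(Q,0,1)[0],-1,col,1)
cv2.imwrite("pics/case.png",cv2.resize(v[50:330,440:760],(640,560)))
E
```

```text
t22.2 at [ 0.39   -0.0902  0.1385] psi 113.5 zaxis [ 0.001 -0.001 -1.   ] F [ 0.5  0.5 -0.3] w 0.950 gf 0.0
turn wz 4.30 | shift x -6.83 y -4.98 z 3.93 | per row over 10 : [-0.683 -0.498  0.393] turn/row 0.43
turn wz -0.00 | shift x 0.00 y 0.00 z 2.00 | per row over 5 : [0.  0.  0.4] turn/row -0.0
[0.56434295 0.02246572 0.45225733] 25.91243602882435 0.03466914173400306 0.04466040620222756
```

View pics/case.png

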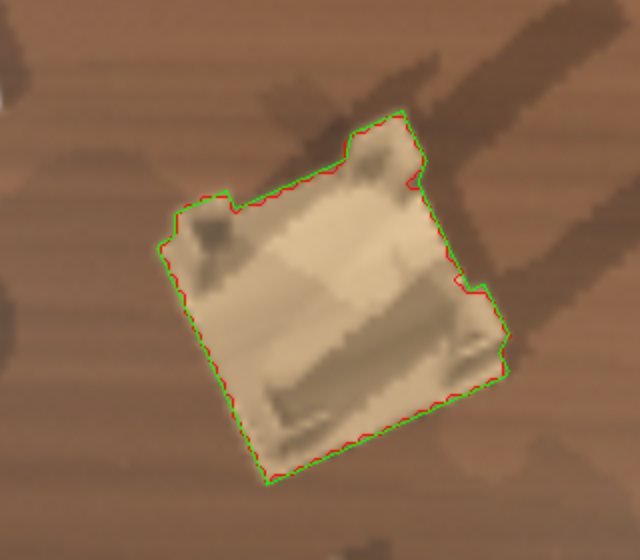

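The fitted outline (green) follows the case closely: (0.5645, 0.0225), 25.7°. First coaster is A at (0.530,-0.185).

{"method": "play_rows", "body": {
  "deltas": [
    [0, 0, 0.86, 0, 0, 0, 1],
    [0, 0, 0.86, 0, 0, 0, 1],
    [0, 0, 0.86, 0, 0, 0, 1],
    [0, 0, 0.86, 0, 0, 0, 1],
    [0, 0, 0.86, 0, 0, 0, 1]
  ],
  "squeeze": 20
}}

```text
clock: 22.8
tcp_pos: [0.3895, -0.09, 0.1373]
tool_rot: [-0.001, -0.016, 1.0, 0.0]
force: [0.7, 0.5, 0.3]
grip_width: 1.0
gripper_force: 0.0
```

{"method": "play_rows", "body": {
  "deltas": [
    [0, 0, 0, -0.683, -0.498, 0, 1],
    [0, 0, 0, -0.683, -0.498, 0, 1],
    [0, 0, 0, -0.683, -0.498, 0, 1],
    [0, 0, 0, -0.683, -0.498, 0, 1],
    [0, 0, 0, -0.683, -0.498, 0.2, 1]
  ]
}}

```text
clock: 23.42
tcp_pos: [0.4603, -0.1379, 0.1333]
tool_rot: [-0.0, -0.018, 1.0, 0.0]
force: [-0.5, 1.2, -0.1]
grip_width: 1.0
gripper_force: 0.0
```

{"method": "play_rows", "body": {
  "deltas": [
    [0, 0, 0, -0.683, -0.498, 0.6, 1],
    [0, 0, 0, -0.683, -0.498, 0.7, 1],
    [0, 0, 0, -0.683, -0.498, 0.7, 1],
    [0, 0, 0, -0.683, -0.498, 0.8, 1],
    [0, 0, 0, -0.683, -0.498, 0.8, 1]
  ]
}}

```text
clock: 24.05
tcp_pos: [0.5303, -0.1853, 0.0606]
tool_rot: [-0.001, -0.018, 1.0, 0.0]
force: [0.7, -0.1, -0.3]
grip_width: 0.999
gripper_force: 0.0
```

```bash
python3 go.py .530 -.185 .022 92;python3 - <<'E'
from h import *
im=bot.grab_frame("side");cv2.imwrite("pics/s5.png",im)
c=proj("side",[[.53,-.185,.03]])[0].astype(int);print(c)
cv2.imwrite("pics/s5c.png",cv2.resize(im[c[1]-60:c[1]+45,c[0]-70:c[0]+70],(800,600)))
E
```

```text
t24.1 at [ 0.5303 -0.1853  0.0606] psi 92.0 zaxis [-0.001  0.001 -1.   ] F [ 0.7 -0.1 -0.3] w 0.999 gf 0.0
turn wz 0.00 | shift x 0.01 y 0.01 z 1.93 | per row over 5 : [0.003 0.003 0.386] turn/row 0.001
[351 197]
```

View pics/s5c.png

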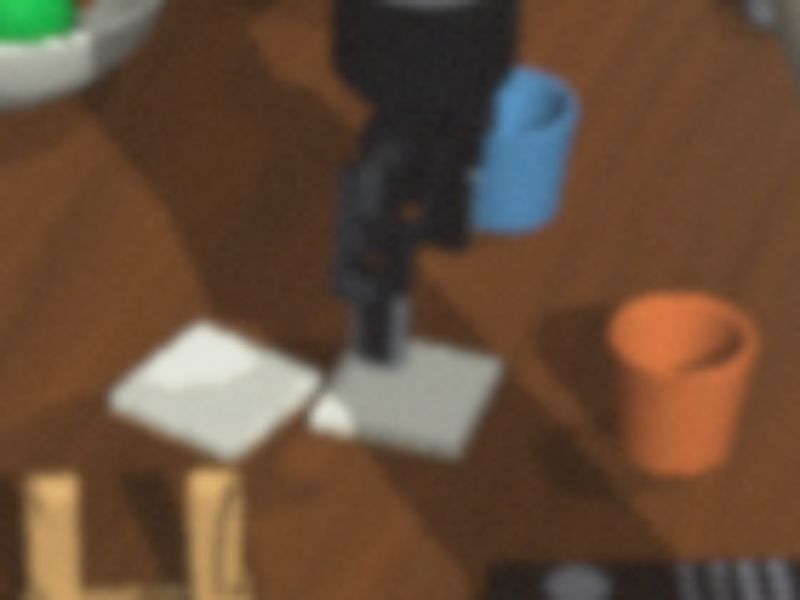

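The jaws are above coaster A at crop (420,395), with cup1 at (685,380) clear to the right. Descending and closing with the lightest grip.

{"method": "play_rows", "body": {
  "deltas": [
    [0, 0, 0, 0, 0, 0.6, 1],
    [0, 0, 0, 0, 0, 0.6, 1],
    [0, 0, 0, 0, 0, 0.4, 1],
    [0, 0, 0, 0, 0, 0.3, 1],
    [0, 0, 0, 0, 0, 0.1, 1]
  ],
  "squeeze": 20
}}

```text
clock: 24.72
tcp_pos: [0.5299, -0.1849, 0.0219]
tool_rot: [-0.0, -0.018, 1.0, 0.0]
force: [1.0, -0.0, 0.2]
grip_width: 1.006
gripper_force: 0.0
```

{"method": "play_rows", "body": {
  "deltas": [
    [0, 0, 0, 0, 0, 0, 0.3],
    [0, 0, 0, 0, 0, 0, 0.3],
    [0, 0, 0, 0, 0, 0, 0.3],
    [0, 0, 0, 0, 0, 0, 0.3],
    [0, 0, 0, 0, 0, 0, 0.3]
  ]
}}

```text
clock: 25.35
tcp_pos: [0.5301, -0.1851, 0.0225]
tool_rot: [0.0, -0.018, 1.0, -0.0]
force: [-1.4, 0.1, 5.5]
grip_width: 0.74
gripper_force: 22.4
```

{"method": "play_rows", "body": {
  "deltas": [
    [0, 0, 0, 0, 0, -0.2, 0.3],
    [0, 0, 0, 0, 0, -0.6, 0.3],
    [0, 0, 0, 0, 0, -0.9, 0.3],
    [0, 0, 0, 0, 0, -1, 0.3],
    [0, 0, 0, 0, 0, -1, 0.3]
  ]
}}

```text
clock: 25.98
tcp_pos: [0.53, -0.185, 0.0974]
tool_rot: [0.0, -0.018, 1.0, -0.0]
force: [0.4, 0.5, -0.7]
grip_width: 0.735
gripper_force: 22.3
```

{"method": "play_rows", "body": {
  "deltas": [
    [0, 0, -0.94, 0, 0, -0.6, 0.3],
    [0, 0, -0.94, 0, 0, -0.6, 0.3],
    [0, 0, -0.94, 0, 0, -0.6, 0.3],
    [0, 0, -0.94, 0, 0, -0.2, 0.3],
    [0, 0, -0.94, 0, 0, 0, 0.3]
  ]
}}

```text
clock: 26.6
tcp_pos: [0.5301, -0.185, 0.1372]
tool_rot: [0.0, -0.222, 0.975, -0.0]
force: [-0.6, -0.2, -1.8]
grip_width: 0.734
gripper_force: 22.3
```

```bash
python3 go.py .5645 .0225 .135 115.6
```

```text
t26.6 at [ 0.5301 -0.185   0.1372] psi 115.7 zaxis [ 0.001 -0.001 -1.   ] F [-0.6 -0.2 -1.8] w 0.734 gf 22.3
turn wz 0.02 | shift x -6.04 y 8.61 z 0.11 | per row over 10 : [-0.604  0.861  0.011] turn/row 0.002
```

{"method": "play_rows", "body": {
  "deltas": [
    [0, 0, 0, -0.604, 0.861, 0, 0.3],
    [0, 0, 0, -0.604, 0.861, 0, 0.3],
    [0, 0, 0, -0.604, 0.861, 0, 0.3],
    [0, 0, 0, -0.604, 0.861, 0, 0.3],
    [0, 0, 0, -0.604, 0.861, 0, 0.3]
  ]
}}

```text
clock: 27.22
tcp_pos: [0.5475, -0.0793, 0.1362]
tool_rot: [-0.0, -0.221, 0.975, 0.0]
force: [-0.3, -0.0, -0.8]
grip_width: 0.742
gripper_force: 22.3
```

{"method": "play_rows", "body": {
  "deltas": [
    [0, 0, 0, -0.604, 0.861, 0, 0.3],
    [0, 0, 0, -0.604, 0.861, 0, 0.3],
    [0, 0, 0, -0.604, 0.861, 0, 0.3],
    [0, 0, 0, -0.604, 0.861, 0, 0.3],
    [0, 0, 0, -0.604, 0.861, 0, 0.3]
  ]
}}

```text
clock: 27.85
tcp_pos: [0.5647, 0.0245, 0.1361]
tool_rot: [-0.0, -0.221, 0.975, 0.0]
force: [0.4, 0.1, -1.1]
grip_width: 0.741
gripper_force: 22.3
```

{"method": "play_rows", "body": {
  "deltas": [
    [0, 0, 0, 0, 0, 0.6, 0.3],
    [0, 0, 0, 0, 0, 0.6, 0.3],
    [0, 0, 0, 0, 0, 0.4, 0.3],
    [0, 0, 0, 0, 0, 0.2, 0.3],
    [0, 0, 0, 0, 0, 0, 0.3]
  ]
}}

```text
clock: 28.48
tcp_pos: [0.5648, 0.0222, 0.0999]
tool_rot: [-0.0, -0.221, 0.975, 0.0]
force: [-0.2, -0.4, -1.2]
grip_width: 0.739
gripper_force: 22.3
```

```bash
python3 go.py .5645 .0225 .035 115.6;python3 - <<'E'
from h import *
im=bot.grab_frame("side");cv2.imwrite("pics/s6.png",im)
cv2.imwrite("pics/s6c.png",cv2.resize(im[160:280,240:380],(700,600)))
E
```

```text
t28.5 at [0.5648 0.0222 0.0999] psi 115.5 zaxis [-0.  0. -1.] F [-0.2 -0.4 -1.2] w 0.739 gf 22.3
turn wz -0.02 | shift x 0.01 y 0.02 z 3.25 | per row over 5 : [0.001 0.004 0.649] turn/row -0.005
```

View pics/s6c.png

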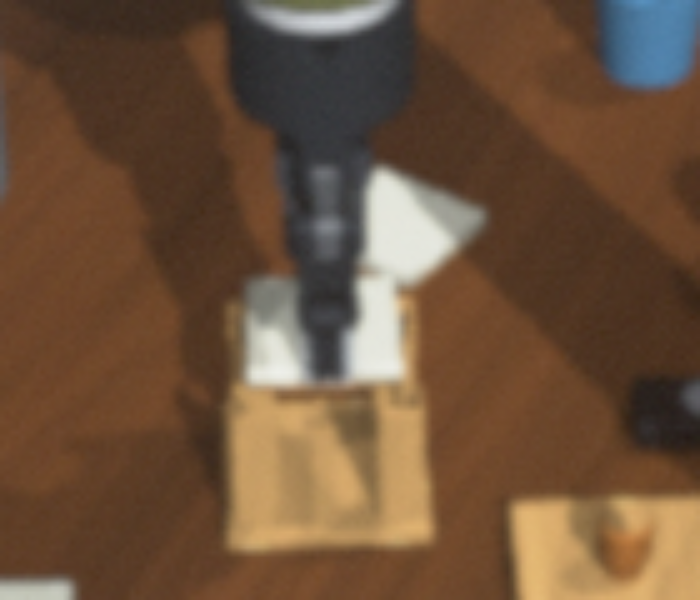

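The coaster at crop (324,330) is centred on the mouth, whose posts span 228–418. Lowering it in.

{"method": "play_rows", "body": {
  "deltas": [
    [0, 0, 0, 0, 0, 0.4, 0.3],
    [0, 0, 0, 0, 0, 0.4, 0.3],
    [0, 0, 0, 0, 0, 0.4, 0.3],
    [0, 0, 0, 0, 0, 0.4, 0.3],
    [0, 0, 0, 0, 0, 0.2, 0.3]
  ]
}}

```text
clock: 29.15
tcp_pos: [0.5647, 0.0225, 0.0634]
tool_rot: [-0.0, -0.221, 0.975, 0.0]
force: [-0.6, -0.8, -1.8]
grip_width: 0.742
gripper_force: 22.3
```

{"method": "play_rows", "body": {
  "deltas": [
    [0, 0, 0, 0, 0, 0.4, 0.3],
    [0, 0, 0, 0, 0, 0.4, 0.3],
    [0, 0, 0, 0, 0, 0.4, 0.3],
    [0, 0, 0, 0, 0, 0.15, 0.3],
    [0, 0, 0, 0, 0, 0, 0.3]
  ]
}}

```text
clock: 29.78
tcp_pos: [0.5648, 0.0224, 0.037]
tool_rot: [-0.0, -0.221, 0.975, 0.0]
force: [0.9, -0.0, -0.7]
grip_width: 0.735
gripper_force: 22.3
```

```bash
python3 go.py .5645 .0225 .035 115.6
```

```text
t29.8 at [0.5648 0.0224 0.037 ] psi 115.5 zaxis [-0.  0. -1.] F [ 0.9 -0.  -0.7] w 0.735 gf 22.3
turn wz -0.02 | shift x 0.01 y 0.01 z 0.10 | per row over 5 : [0.002 0.002 0.02 ] turn/row -0.003
```

{"method": "play_rows", "body": {
  "deltas": [
    [0, 0, 0, 0, 0, 0.05, 0.7],
    [0, 0, 0, 0, 0, 0, 0.8],
    [0, 0, 0, 0, 0, 0, 0.9],
    [0, 0, 0, 0, 0, 0, 0.9],
    [0, 0, 0, 0, 0, -0.4, 0.9]
  ]
}}

```text
clock: 30.4
tcp_pos: [0.5646, 0.0225, 0.0441]
tool_rot: [-0.001, -0.221, 0.975, 0.0]
force: [-0.4, -0.1, 0.3]
grip_width: 0.949
gripper_force: 0.0
```

{"method": "play_rows", "body": {
  "deltas": [
    [0, 0, 0, 0, 0, -0.6, 0.9],
    [0, 0, 0, 0, 0, -1, 0.9],
    [0, 0, 0, 0, 0, -1, 0.9],
    [0, 0, 0, 0, 0, -1, 0.9],
    [0, 0, 0, 0, 0, -1, 0.9]
  ]
}}

```text
clock: 31.02
tcp_pos: [0.5648, 0.0225, 0.1378]
tool_rot: [0.0, -0.221, 0.975, -0.0]
force: [-0.2, 0.3, 0.2]
grip_width: 0.951
gripper_force: 0.0
```

{"method": "play_rows", "body": {
  "deltas": [
    [0, 0, 0.786, 0, 0, 0, 1],
    [0, 0, 0.786, 0, 0, 0, 1],
    [0, 0, 0.786, 0, 0, 0, 1],
    [0, 0, 0.786, 0, 0, 0, 1],
    [0, 0, 0.786, 0, 0, 0, 1]
  ]
}}

```text
clock: 31.65
tcp_pos: [0.5649, 0.0225, 0.1371]
tool_rot: [0.0, -0.05, 0.999, -0.0]
force: [-0.3, -0.3, -0.5]
grip_width: 1.003
gripper_force: 0.0
```

{"method": "play_rows", "body": {
  "deltas": [
    [0, 0, 0.786, 0, 0, 0, 1],
    [0, 0, 0.786, 0, 0, 0, 1],
    [0, 0, 0.786, 0, 0, 0, 1],
    [0, 0, 0.786, 0, 0, 0, 1],
    [0, 0, 0.786, 0, 0, 0, 1]
  ]
}}

```text
clock: 32.28
tcp_pos: [0.5649, 0.0225, 0.1371]
tool_rot: [0.001, 0.121, 0.993, -0.0]
force: [0.6, -0.4, -0.0]
grip_width: 1.001
gripper_force: 0.0
```

{"method": "play_rows", "body": {
  "deltas": [
    [0, 0, 0, -0.409, -0.815, 0, 1],
    [0, 0, 0, -0.409, -0.815, 0, 1],
    [0, 0, 0, -0.409, -0.815, 0, 1],
    [0, 0, 0, -0.409, -0.815, 0, 1],
    [0, 0, 0, -0.409, -0.815, 0, 1]
  ]
}}

```text
clock: 32.9
tcp_pos: [0.5854, -0.0679, 0.1361]
tool_rot: [-0.0, 0.12, 0.993, -0.0]
force: [0.6, -0.3, -0.4]
grip_width: 1.001
gripper_force: 0.0
```

{"method": "play_rows", "body": {
  "deltas": [
    [0, 0, 0, -0.409, -0.815, 0, 1],
    [0, 0, 0, -0.409, -0.815, 0, 1],
    [0, 0, 0, -0.409, -0.815, 0, 1],
    [0, 0, 0, -0.409, -0.815, 0, 1],
    [0, 0, 0, -0.409, -0.815, 0, 1]
  ]
}}

```text
clock: 33.52
tcp_pos: [0.6057, -0.1565, 0.1361]
tool_rot: [0.0, 0.12, 0.993, -0.0]
force: [-0.3, -0.8, -0.5]
grip_width: 0.999
gripper_force: 0.0
```

```bash
python3 go.py .6053 -.1555 .022 76.2;python3 - <<'E'
from h import *
im=bot.grab_frame("top");cv2.imwrite("pics/t7.png",im)
for s in squares(im,130):
    if 45<min(s[2]) and max(s[2])<75:print(s)
im2=bot.grab_frame("side");cv2.imwrite("pics/s7.png",im2)
cv2.imwrite("pics/t7c.png",np.hstack([cv2.resize(im[165:245,300:380],(400,400)),cv2.resize(im2[200:280,260:340],(400,400))]))
E
```

```text
t33.5 at [ 0.6057 -0.1565  0.1361] psi 76.2 zaxis [-0. -0. -1.] F [-0.3 -0.8 -0.5] w 0.999 gf 0.0
turn wz 0.00 | shift x 0.03 y 0.04 z 5.71 | per row over 10 : [0.003 0.004 0.571] turn/row 0.0
(array([222., 224.]), array([523.4, 338.9]), array([65.3, 63.9]), 2.5)
(array([341., 209.]), array([566.3,  22.4]), array([65.6, 66. ]), 27.0)
(array([284., 178.]), array([648.8, 177.1]), array([65.5, 65.4]), 21.8)
```

View pics/t7c.png

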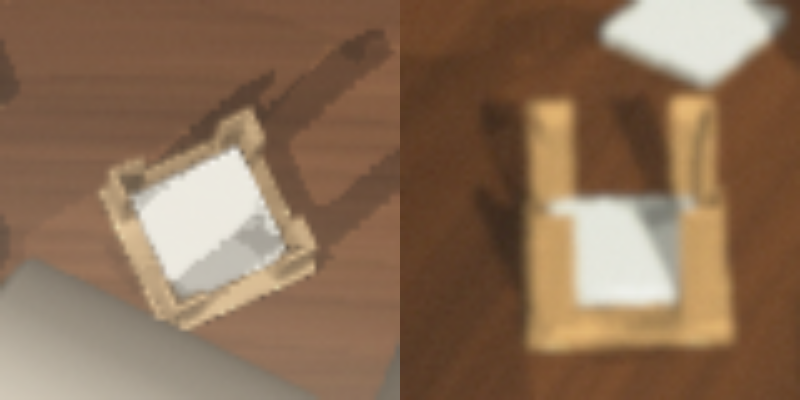

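The first coaster lies flat on the case floor, centred at crop (210,225). Taking B.

{"method": "play_rows", "body": {
  "deltas": [
    [0, 0, 0, 0.03, 0.04, 0.8, 1],
    [0, 0, 0, 0, 0, 0.8, 1],
    [0, 0, 0, 0, 0, 0.8, 1],
    [0, 0, 0, 0, 0, 0.8, 1],
    [0, 0, 0, 0, 0, 0.7, 1]
  ]
}}

```text
clock: 34.25
tcp_pos: [0.6049, -0.1542, 0.0568]
tool_rot: [-0.0, 0.12, 0.993, 0.0]
force: [0.7, -0.6, 0.2]
grip_width: 1.002
gripper_force: 0.0
```

{"method": "play_rows", "body": {
  "deltas": [
    [0, 0, 0, 0, 0, 0.6, 1],
    [0, 0, 0, 0, 0, 0.6, 1],
    [0, 0, 0, 0, 0, 0.4, 1],
    [0, 0, 0, 0, 0, 0.2, 1],
    [0, 0, 0, 0, 0, 0, 1]
  ],
  "squeeze": 20
}}

```text
clock: 34.88
tcp_pos: [0.6051, -0.1544, 0.0221]
tool_rot: [-0.0, 0.12, 0.993, 0.0]
force: [0.4, -0.2, -0.2]
grip_width: 0.997
gripper_force: 0.0
```

{"method": "play_rows", "body": {
  "deltas": [
    [0, 0, 0, 0, 0, 0, 0.3],
    [0, 0, 0, 0, 0, 0, 0.3],
    [0, 0, 0, 0, 0, 0, 0.3],
    [0, 0, 0, 0, 0, 0, 0.3],
    [0, 0, 0, 0, 0, 0, 0.3]
  ]
}}

```text
clock: 35.5
tcp_pos: [0.6052, -0.1545, 0.0227]
tool_rot: [0.0, 0.12, 0.993, -0.0]
force: [-2.0, 1.4, 5.7]
grip_width: 0.739
gripper_force: 22.2
```

{"method": "play_rows", "body": {
  "deltas": [
    [0, 0, 0, 0, 0, -0.2, 0.3],
    [0, 0, 0, 0, 0, -0.6, 0.3],
    [0, 0, 0, 0, 0, -0.9, 0.3],
    [0, 0, 0, 0, 0, -1, 0.3],
    [0, 0, 0, 0, 0, -1, 0.3]
  ]
}}

```text
clock: 36.12
tcp_pos: [0.6052, -0.1545, 0.0981]
tool_rot: [0.001, 0.12, 0.993, -0.0]
force: [-0.3, -0.2, -1.0]
grip_width: 0.738
gripper_force: 22.3
```

{"method": "play_rows", "body": {
  "deltas": [
    [0, 0, -0.788, 0, 0, -0.6, 0.3],
    [0, 0, -0.788, 0, 0, -0.6, 0.3],
    [0, 0, -0.788, 0, 0, -0.6, 0.3],
    [0, 0, -0.788, 0, 0, -0.2, 0.3],
    [0, 0, -0.788, 0, 0, 0, 0.3]
  ]
}}

```text
clock: 36.75
tcp_pos: [0.6052, -0.1545, 0.1379]
tool_rot: [0.001, -0.053, 0.999, -0.0]
force: [-0.5, -0.6, -0.8]
grip_width: 0.738
gripper_force: 22.3
```

{"method": "play_rows", "body": {
  "deltas": [
    [0, 0, -0.788, 0, 0, 0, 0.3],
    [0, 0, -0.788, 0, 0, 0, 0.3],
    [0, 0, -0.788, 0, 0, 0, 0.3],
    [0, 0, -0.788, 0, 0, 0, 0.3],
    [0, 0, -0.788, 0, 0, 0, 0.3]
  ]
}}

```text
clock: 37.38
tcp_pos: [0.6051, -0.1544, 0.1374]
tool_rot: [0.0, -0.223, 0.975, -0.0]
force: [0.7, 0.2, -1.0]
grip_width: 0.736
gripper_force: 22.3
```

```bash
python3 go.py .5645 .0225 .135 115.6 .5645 .0225 .045 115.6
```

```text
t37.4 at [ 0.6051 -0.1544  0.1374] psi 115.7 zaxis [ 0.001 -0.001 -1.   ] F [ 0.7  0.2 -1. ] w 0.736 gf 22.3
turn wz 0.03 | shift x -1.99 y 8.85 z 0.12 | per row over 10 : [-0.199  0.885  0.012] turn/row 0.003
turn wz -0.00 | shift x 0.00 y 0.00 z 4.50 | per row over 5 : [0.  0.  0.9] turn/row -0.0
```

{"method": "play_rows", "body": {
  "deltas": [
    [0, 0, 0, -0.2, 0.88, 0, 0.3],
    [0, 0, 0, -0.2, 0.88, 0, 0.3],
    [0, 0, 0, -0.2, 0.88, 0, 0.3],
    [0, 0, 0, -0.2, 0.88, 0, 0.3],
    [0, 0, 0, -0.2, 0.88, 0, 0.3]
  ]
}}

```text
clock: 38.0
tcp_pos: [0.5847, -0.065, 0.1362]
tool_rot: [-0.0, -0.222, 0.975, 0.0]
force: [1.2, -0.1, -0.4]
grip_width: 0.737
gripper_force: 22.3
```

{"method": "play_rows", "body": {
  "deltas": [
    [0, 0, 0, -0.2, 0.88, 0, 0.3],
    [0, 0, 0, -0.2, 0.88, 0, 0.3],
    [0, 0, 0, -0.2, 0.88, 0, 0.3],
    [0, 0, 0, -0.2, 0.88, 0, 0.3],
    [0, 0, 0, -0.2, 0.88, 0, 0.3]
  ]
}}

```text
clock: 38.62
tcp_pos: [0.5647, 0.0227, 0.1361]
tool_rot: [0.0, -0.222, 0.975, -0.0]
force: [-0.4, -0.6, -0.1]
grip_width: 0.739
gripper_force: 22.3
```

{"method": "play_rows", "body": {
  "deltas": [
    [0, 0, 0, 0, 0, 0.7, 0.3],
    [0, 0, 0, 0, 0, 0.7, 0.3],
    [0, 0, 0, 0, 0, 0.4, 0.3],
    [0, 0, 0, 0, 0, 0.1, 0.3],
    [0, 0, 0, 0, 0, 0, 0.3]
  ]
}}

```text
clock: 39.25
tcp_pos: [0.5652, 0.0213, 0.0981]
tool_rot: [0.0, -0.221, 0.975, -0.0]
force: [0.7, -0.1, -0.9]
grip_width: 0.734
gripper_force: 22.3
```

```bash
python3 go.py .5645 .0225 .0455 115.6; cat > held.py <<'E'
# where is the held coaster (z of underside given)?
import sys; from h import *
z=float(sys.argv[1])+.01
im=bot.grab_frame("side"); 
c=proj("side",[[.5645,.0225,z]])[0]; w=white(im,110); w[:int(c[1])-30]=0;w[int(c[1])+30:]=0;w[:,:int(c[0])-27]=0;w[:,int(c[0])+27:]=0
n,l,st,ce=cv2.connectedComponentsWithStats(w)
ys,xs=np.nonzero(w); print("pred centre",c.round(1),"white x",np.percentile(xs,[1,99]),"y",np.percentile(ys,[1,99]))
print("pred corners",proj("side",box(.5645,.0225,np.radians(25.6),.064,.064,z,z))[::2].round(1).tolist())
E
python3 held.py .077
```

```text
t39.2 at [0.5652 0.0213 0.0981] psi 115.6 zaxis [ 0. -0. -1.] F [ 0.7 -0.1 -0.9] w 0.734 gf 22.3
turn wz -0.00 | shift x 0.00 y 0.07 z 2.63 | per row over 5 : [0.001 0.014 0.526] turn/row -0.0
pred centre [303.8 224.2] white x [289. 319.] y [206.71 253.  ]
pred corners [[318.1, 214.6], [319.8, 233.2], [288.4, 215.5], [288.9, 234.1]]
```

{"method": "play_rows", "body": {
  "deltas": [
    [0, 0, 0, 0, 0.07, 0.4, 0.3],
    [0, 0, 0, 0, 0, 0.4, 0.3],
    [0, 0, 0, 0, 0, 0.4, 0.3],
    [0, 0, 0, 0, 0, 0.4, 0.3],
    [0, 0, 0, 0, 0, 0.2, 0.3]
  ]
}}

```text
clock: 39.92
tcp_pos: [0.5642, 0.0229, 0.0614]
tool_rot: [-0.0, -0.222, 0.975, 0.0]
force: [-0.4, -0.5, -0.5]
grip_width: 0.738
gripper_force: 22.3
```

{"method": "play_rows", "body": {
  "deltas": [
    [0, 0, 0, 0, 0, 0.4, 0.3],
    [0, 0, 0, 0, 0, 0.3, 0.3],
    [0, 0, 0, 0, 0, 0.1, 0.3],
    [0, 0, 0, 0, 0, 0, 0.3],
    [0, 0, 0, 0, 0, 0, 0.3]
  ]
}}

```text
clock: 40.55
tcp_pos: [0.5645, 0.0228, 0.0464]
tool_rot: [0.0, -0.222, 0.975, -0.0]
force: [0.3, -0.8, -0.7]
grip_width: 0.737
gripper_force: 22.3
```

{"method": "play_rows", "body": {
  "deltas": [
    [0, 0, 0, 0, 0, 0, 0.7],
    [0, 0, 0, 0, 0, 0, 0.8],
    [0, 0, 0, 0, 0, 0, 0.9],
    [0, 0, 0, 0, 0, 0, 0.9],
    [0, 0, 0, 0, 0, -0.4, 0.9]
  ]
}}

```text
clock: 41.18
tcp_pos: [0.5641, 0.0229, 0.054]
tool_rot: [-0.001, -0.222, 0.975, 0.0]
force: [0.5, -0.9, 0.6]
grip_width: 0.95
gripper_force: 0.0
```

{"method": "play_rows", "body": {
  "deltas": [
    [0, 0, 0, 0, 0, -0.6, 0.9],
    [0, 0, 0, 0, 0, -1, 0.9],
    [0, 0, 0, 0, 0, -1, 0.9],
    [0, 0, 0, 0, 0, -1, 0.9],
    [0, 0, 0.78, 0, 0, -0.6, 0.9]
  ]
}}

```text
clock: 41.8
tcp_pos: [0.5647, 0.0228, 0.1401]
tool_rot: [0.001, -0.188, 0.982, -0.0]
force: [0.3, -0.3, -0.7]
grip_width: 0.948
gripper_force: 0.0
```

{"method": "play_rows", "body": {
  "deltas": [
    [0, 0, 0, -0.677, 0.562, 0, 1],
    [0, 0, 0, -0.677, 0.562, 0, 1],
    [0, 0, 0, -0.677, 0.562, 0, 1],
    [0, 0, 0, -0.677, 0.562, 0, 1],
    [0, 0, 0, -0.677, 0.562, 0, 1]
  ]
}}

```text
clock: 42.42
tcp_pos: [0.607, 0.1014, 0.1378]
tool_rot: [-0.0, -0.189, 0.982, 0.0]
force: [-0.2, -0.9, -0.0]
grip_width: 1.001
gripper_force: 0.0
```

{"method": "play_rows", "body": {
  "deltas": [
    [0, 0, 0, -0.677, 0.562, 0, 1],
    [0, 0, 0, -0.677, 0.562, 0, 1],
    [0, 0, 0, -0.677, 0.562, 0, 1],
    [0, 0, 0, -0.677, 0.562, 0, 1],
    [0, 0, 0, -0.677, 0.562, 0, 1]
  ]
}}

```text
clock: 43.05
tcp_pos: [0.6491, 0.1784, 0.1381]
tool_rot: [-0.0, -0.188, 0.982, 0.0]
force: [0.5, -0.2, 0.8]
grip_width: 0.998
gripper_force: 0.0
```

```bash
python3 go.py .6487 .177 .022 111.7; cat > sq.py <<'E'
import sys
from h import *
im=bot.grab_frame("top");z=float(sys.argv[1]) if len(sys.argv)>1 else .01
for t in (120,150):
    for s in squares(im,t,z):
        if 40<min(s[2]) and max(s[2])<75:print(t,s)
E
python3 sq.py; echo case; python3 sq.py .03
```

```text
t43.0 at [0.6491 0.1784 0.1381] psi 111.7 zaxis [-0.  0. -1.] F [ 0.5 -0.2  0.8] w 0.998 gf 0.0
turn wz 0.00 | shift x 0.04 y -0.06 z 5.80 | per row over 10 : [ 0.004 -0.006  0.58 ] turn/row 0.0
120 (array([222., 223.]), array([523.3, 338.9]), array([65.4, 63.9]), 2.5)
120 (array([341., 209.]), array([568.7,  22.5]), array([68.3, 67.1]), 25.4)
150 (array([222., 224.]), array([522.2, 338.9]), array([61.9, 65.1]), 1.3)
150 (array([341., 209.]), array([568.4,  22.2]), array([66.6, 66.2]), 27.0)
case
120 (array([222., 223.]), array([520.3, 335.2]), array([64.4, 63. ]), 2.5)
120 (array([341., 209.]), array([565. ,  23.5]), array([67.3, 66.1]), 25.4)
150 (array([222., 224.]), array([519.2, 335.1]), array([61. , 64.1]), 1.3)
150 (array([341., 208.]), array([564.7,  23.1]), array([65.6, 65.2]), 27.0)
```

{"method": "play_rows", "body": {
  "deltas": [
    [0, 0, 0, 0.03, -0.04, 0.8, 1],
    [0, 0, 0, 0, 0, 0.8, 1],
    [0, 0, 0, 0, 0, 0.8, 1],
    [0, 0, 0, 0, 0, 0.8, 1],
    [0, 0, 0, 0, 0, 0.8, 1]
  ]
}}

```text
clock: 43.78
tcp_pos: [0.6483, 0.1763, 0.0569]
tool_rot: [-0.0, -0.188, 0.982, 0.0]
force: [0.1, -0.1, -0.6]
grip_width: 0.998
gripper_force: 0.0
```

{"method": "play_rows", "body": {
  "deltas": [
    [0, 0, 0, 0, 0, 0.6, 1],
    [0, 0, 0, 0, 0, 0.6, 1],
    [0, 0, 0, 0, 0, 0.4, 1],
    [0, 0, 0, 0, 0, 0.2, 1],
    [0, 0, 0, 0, 0, 0, 1]
  ],
  "squeeze": 20
}}

```text
clock: 44.4
tcp_pos: [0.6484, 0.1764, 0.0221]
tool_rot: [0.0, -0.188, 0.982, 0.0]
force: [-0.4, -1.0, 0.4]
grip_width: 1.002
gripper_force: 0.0
```

{"method": "play_rows", "body": {
  "deltas": [
    [0, 0, 0, 0, 0, 0, 0.3],
    [0, 0, 0, 0, 0, 0, 0.3],
    [0, 0, 0, 0, 0, 0, 0.3],
    [0, 0, 0, 0, 0, 0, 0.3],
    [0, 0, 0, 0, 0, 0, 0.3]
  ]
}}

```text
clock: 45.02
tcp_pos: [0.6486, 0.1764, 0.0228]
tool_rot: [0.001, -0.188, 0.982, -0.0]
force: [-1.2, -0.2, 5.6]
grip_width: 0.741
gripper_force: 22.4
```

{"method": "play_rows", "body": {
  "deltas": [
    [0, 0, 0, 0, 0, -0.2, 0.3],
    [0, 0, 0, 0, 0, -0.6, 0.3],
    [0, 0, 0, 0, 0, -0.9, 0.3],
    [0, 0, 0, 0, 0, -1, 0.3],
    [0, 0, 0, 0, 0, -1, 0.3]
  ]
}}

```text
clock: 45.65
tcp_pos: [0.6485, 0.1764, 0.0981]
tool_rot: [0.001, -0.188, 0.982, -0.0]
force: [-0.2, -1.1, -0.4]
grip_width: 0.741
gripper_force: 22.3
```

{"method": "play_rows", "body": {
  "deltas": [
    [0, 0, -0.4, 0, 0, -0.6, 0.3],
    [0, 0, -0.38, 0, 0, -0.6, 0.3],
    [0, 0, 0, 0, 0, -0.6, 0.3],
    [0, 0, 0, 0, 0, -0.2, 0.3],
    [0, 0, 0, 0, 0, 0, 0.3]
  ]
}}

```text
clock: 46.28
tcp_pos: [0.6483, 0.1764, 0.1361]
tool_rot: [-0.0, -0.222, 0.975, 0.0]
force: [0.3, 0.2, -1.5]
grip_width: 0.737
gripper_force: 22.3
```

{"method": "play_rows", "body": {
  "deltas": [
    [0, 0, 0, 0.714, -0.515, 0, 0.3],
    [0, 0, 0, 0.714, -0.515, 0, 0.3],
    [0, 0, 0, 0.714, -0.515, 0, 0.3],
    [0, 0, 0, 0.714, -0.515, 0, 0.3],
    [0, 0, 0, 0.714, -0.515, 0, 0.3]
  ]
}}

```text
clock: 46.9
tcp_pos: [0.6057, 0.0983, 0.1358]
tool_rot: [-0.0, -0.222, 0.975, 0.0]
force: [-0.4, 0.2, -1.3]
grip_width: 0.738
gripper_force: 22.3
```

{"method": "play_rows", "body": {
  "deltas": [
    [0, 0, 0, 0.714, -0.515, 0, 0.3],
    [0, 0, 0, 0.714, -0.515, 0, 0.3],
    [0, 0, 0, 0.714, -0.515, 0, 0.3],
    [0, 0, 0, 0.714, -0.515, 0, 0.3],
    [0, 0, 0, 0.714, -0.515, 0, 0.3]
  ]
}}

```text
clock: 47.52
tcp_pos: [0.5635, 0.0208, 0.1361]
tool_rot: [0.0, -0.222, 0.975, -0.0]
force: [0.4, -0.7, -1.0]
grip_width: 0.735
gripper_force: 22.3
```

{"method": "play_rows", "body": {
  "deltas": [
    [0, 0, 0, 0, 0, 0.7, 0.3],
    [0, 0, 0, 0, 0, 0.7, 0.3],
    [0, 0, 0, 0, 0, 0.4, 0.3],
    [0, 0, 0, 0, 0, 0.1, 0.3],
    [0, 0, 0, 0, 0, 0, 0.3]
  ]
}}

```text
clock: 48.15
tcp_pos: [0.5643, 0.022, 0.0981]
tool_rot: [0.0, -0.222, 0.975, -0.0]
force: [0.1, -0.1, -0.7]
grip_width: 0.738
gripper_force: 22.3
```

```bash
python3 go.py .5645 .0225 .0555 115.6;python3 held.py .077
```

```text
t48.1 at [0.5643 0.022  0.0981] psi 115.6 zaxis [ 0. -0. -1.] F [ 0.1 -0.1 -0.7] w 0.738 gf 22.3
turn wz 0.01 | shift x -0.02 y 0.02 z 2.13 | per row over 5 : [-0.004  0.004  0.426] turn/row 0.002
pred centre [303.8 224.2] white x [289. 319.] y [207. 253.]
pred corners [[318.1, 214.6], [319.8, 233.2], [288.4, 215.5], [288.9, 234.1]]
```

{"method": "play_rows", "body": {
  "deltas": [
    [0, 0, 0, 0, 0, 0.4, 0.3],
    [0, 0, 0, 0, 0, 0.4, 0.3],
    [0, 0, 0, 0, 0, 0.4, 0.3],
    [0, 0, 0, 0, 0, 0.3, 0.3],
    [0, 0, 0, 0, 0, 0.2, 0.3]
  ]
}}

```text
clock: 48.82
tcp_pos: [0.5641, 0.0218, 0.0636]
tool_rot: [-0.0, -0.222, 0.975, 0.0]
force: [-0.2, -0.1, -0.5]
grip_width: 0.738
gripper_force: 22.3
```

{"method": "play_rows", "body": {
  "deltas": [
    [0, 0, 0, 0, 0, 0.2, 0.3],
    [0, 0, 0, 0, 0, 0.15, 0.3],
    [0, 0, 0, 0, 0, 0.1, 0.3],
    [0, 0, 0, 0, 0, 0, 0.3],
    [0, 0, 0, 0, 0, 0, 0.3]
  ]
}}

```text
clock: 49.45
tcp_pos: [0.5642, 0.0218, 0.0552]
tool_rot: [0.0, -0.222, 0.975, -0.0]
force: [-0.0, -0.0, -1.9]
grip_width: 0.738
gripper_force: 22.3
```

{"method": "play_rows", "body": {
  "deltas": [
    [0, 0, 0, 0, 0, 0, 0.7],
    [0, 0, 0, 0, 0, 0, 0.8],
    [0, 0, 0, 0, 0, 0, 0.9],
    [0, 0, 0, 0, 0, 0, 0.9],
    [0, 0, 0, 0, 0, -0.4, 0.9]
  ]
}}

```text
clock: 50.08
tcp_pos: [0.5638, 0.0218, 0.063]
tool_rot: [-0.001, -0.222, 0.975, 0.0]
force: [-0.1, 0.5, 0.1]
grip_width: 0.95
gripper_force: 0.0
```

{"method": "play_rows", "body": {
  "deltas": [
    [0, 0, 0, 0, 0, -0.6, 0.9],
    [0, 0, 0, 0, 0, -1, 0.9],
    [0, 0, 0, 0, 0, -1, 0.9],
    [0, 0, 0, 0, 0, -1, 0.9],
    [0, 0, 0, 0, 0, -0.1, 0.9]
  ]
}}

```text
clock: 50.7
tcp_pos: [0.5647, 0.0217, 0.139]
tool_rot: [0.002, -0.222, 0.975, -0.001]
force: [-0.4, -0.5, -0.6]
grip_width: 0.953
gripper_force: 0.0
```

{"method": "play_rows", "body": {
  "deltas": [
    [0, 0, 0.932, 0, 0, 0, 1],
    [0, 0, 0.932, 0, 0, 0, 1],
    [0, 0, 0.932, 0, 0, 0, 1],
    [0, 0, 0.932, 0, 0, 0, 1],
    [0, 0, 0.932, 0, 0, 0, 1]
  ]
}}

```text
clock: 51.32
tcp_pos: [0.5638, 0.0218, 0.1366]
tool_rot: [-0.0, -0.019, 1.0, 0.0]
force: [0.4, 0.4, 1.2]
grip_width: 0.996
gripper_force: 0.0
```

{"method": "play_rows", "body": {
  "deltas": [
    [0, 0, 0, 0.071, 0.794, 0, 1],
    [0, 0, 0, 0.071, 0.794, 0, 1],
    [0, 0, 0, 0.071, 0.794, 0, 1],
    [0, 0, 0, 0.071, 0.794, 0, 1],
    [0, 0, 0, 0.071, 0.794, 0, 1]
  ]
}}

```text
clock: 51.95
tcp_pos: [0.5536, 0.1021, 0.1371]
tool_rot: [0.0, -0.02, 1.0, 0.0]
force: [0.4, 0.6, 0.3]
grip_width: 0.997
gripper_force: 0.0
```

{"method": "play_rows", "body": {
  "deltas": [
    [0, 0, 0, 0.071, 0.794, 0, 1],
    [0, 0, 0, 0.071, 0.794, 0, 1],
    [0, 0, 0, 0.071, 0.794, 0, 1],
    [0, 0, 0, 0.071, 0.794, 0, 1],
    [0, 0, 0, 0.071, 0.794, 0, 1]
  ]
}}

```text
clock: 52.58
tcp_pos: [0.5434, 0.1809, 0.1371]
tool_rot: [0.0, -0.02, 1.0, -0.0]
force: [-0.3, 0.7, 0.4]
grip_width: 1.003
gripper_force: 0.0
```

{"method": "play_rows", "body": {
  "deltas": [
    [0, 0, 0, 0.071, 0.794, 0, 1],
    [0, 0, 0, 0.071, 0.794, 0, 1],
    [0, 0, 0, 0.071, 0.794, 0, 1],
    [0, 0, 0, 0.071, 0.794, 0, 1],
    [0, 0, 0, 0.071, 0.794, 0, 1]
  ]
}}

```text
clock: 53.2
tcp_pos: [0.5331, 0.26, 0.1371]
tool_rot: [-0.0, -0.02, 1.0, -0.0]
force: [0.9, 0.3, -0.6]
grip_width: 0.998
gripper_force: 0.0
```

{"method": "play_rows", "body": {
  "deltas": [
    [0, 0, 0, 0.071, 0.794, 0, 1],
    [0, 0, 0, 0.071, 0.794, 0, 1],
    [0, 0, 0, 0.071, 0.794, 0, 1],
    [0, 0, 0, 0.071, 0.794, 0, 1],
    [0, 0, 0, 0.071, 0.794, 0, 1]
  ]
}}

```text
clock: 53.82
tcp_pos: [0.5227, 0.339, 0.1371]
tool_rot: [-0.0, -0.02, 1.0, -0.0]
force: [0.1, -0.2, -0.4]
grip_width: 1.001
gripper_force: 0.0
```

```bash
python3 go.py .5234 .3389 .022 92.3; python3 sq.py .04
```

```text
t53.8 at [0.5227 0.339  0.1371] psi 92.3 zaxis [-0. -0. -1.] F [ 0.1 -0.2 -0.4] w 1.001 gf 0.0
turn wz 0.00 | shift x -0.03 y -0.01 z 5.75 | per row over 10 : [-0.003 -0.001  0.575] turn/row 0.0
120 (array([275., 269.]), array([402.1, 191.1]), array([63.7, 64.2]), 65.0)
120 (array([342., 208.]), array([563.8,  23. ]), array([67.3, 67.7]), 25.4)
150 (array([275., 270.]), array([401.5, 191.2]), array([63.4, 62.9]), 64.9)
150 (array([342., 208.]), array([563.8,  22.7]), array([65.9, 67. ]), 24.8)
```

{"method": "play_rows", "body": {
  "deltas": [
    [0, 0, 0, -0.03, 0, 0.8, 1],
    [0, 0, 0, 0, 0, 0.8, 1],
    [0, 0, 0, 0, 0, 0.8, 1],
    [0, 0, 0, 0, 0, 0.8, 1],
    [0, 0, 0, 0, 0, 0.75, 1]
  ]
}}

```text
clock: 54.5
tcp_pos: [0.5235, 0.3378, 0.0568]
tool_rot: [-0.0, -0.02, 1.0, -0.0]
force: [-0.6, -0.2, -1.1]
grip_width: 0.999
gripper_force: 0.0
```

{"method": "play_rows", "body": {
  "deltas": [
    [0, 0, 0, 0, 0, 0.6, 1],
    [0, 0, 0, 0, 0, 0.6, 1],
    [0, 0, 0, 0, 0, 0.4, 1],
    [0, 0, 0, 0, 0, 0.2, 1],
    [0, 0, 0, 0, 0, 0, 1]
  ],
  "squeeze": 20
}}

```text
clock: 55.12
tcp_pos: [0.5235, 0.338, 0.0221]
tool_rot: [-0.0, -0.02, 1.0, -0.0]
force: [-0.2, -0.1, 0.5]
grip_width: 1.003
gripper_force: 0.0
```

{"method": "play_rows", "body": {
  "deltas": [
    [0, 0, 0, 0, 0, 0, 0.3],
    [0, 0, 0, 0, 0, 0, 0.3],
    [0, 0, 0, 0, 0, 0, 0.3],
    [0, 0, 0, 0, 0, 0, 0.3],
    [0, 0, 0, 0, 0, 0, 0.3]
  ]
}}

```text
clock: 55.75
tcp_pos: [0.5237, 0.3381, 0.0227]
tool_rot: [0.0, -0.02, 1.0, 0.0]
force: [-0.8, -0.4, 5.9]
grip_width: 0.737
gripper_force: 22.2
```

{"method": "play_rows", "body": {
  "deltas": [
    [0, 0, 0, 0, 0, -0.2, 0.3],
    [0, 0, 0, 0, 0, -0.6, 0.3],
    [0, 0, 0, 0, 0, -0.9, 0.3],
    [0, 0, 0, 0, 0, -1, 0.3],
    [0, 0, 0, 0, 0, -1, 0.3]
  ]
}}

```text
clock: 56.38
tcp_pos: [0.5236, 0.3381, 0.098]
tool_rot: [0.001, -0.02, 1.0, 0.0]
force: [-0.1, 0.1, -1.2]
grip_width: 0.739
gripper_force: 22.3
```

{"method": "play_rows", "body": {
  "deltas": [
    [0, 0, -0.932, 0, 0, -0.6, 0.3],
    [0, 0, -0.932, 0, 0, -0.6, 0.3],
    [0, 0, -0.932, 0, 0, -0.6, 0.3],
    [0, 0, -0.932, 0, 0, -0.2, 0.3],
    [0, 0, -0.932, 0, 0, 0, 0.3]
  ]
}}

```text
clock: 57.0
tcp_pos: [0.5237, 0.3381, 0.1379]
tool_rot: [0.001, -0.223, 0.975, 0.0]
force: [0.1, 0.1, -0.8]
grip_width: 0.734
gripper_force: 22.3
```

{"method": "play_rows", "body": {
  "deltas": [
    [0, 0, 0, 0.249, -0.758, 0, 0.3],
    [0, 0, 0, 0.249, -0.758, 0, 0.3],
    [0, 0, 0, 0.249, -0.758, 0, 0.3],
    [0, 0, 0, 0.249, -0.758, 0, 0.3],
    [0, 0, 0, 0.249, -0.758, 0, 0.3]
  ]
}}

```text
clock: 57.62
tcp_pos: [0.534, 0.2576, 0.1362]
tool_rot: [-0.0, -0.221, 0.975, -0.0]
force: [0.3, -1.0, -1.5]
grip_width: 0.737
gripper_force: 22.3
```

{"method": "play_rows", "body": {
  "deltas": [
    [0, 0, 0, 0.249, -0.758, 0, 0.3],
    [0, 0, 0, 0.249, -0.758, 0, 0.3],
    [0, 0, 0, 0.249, -0.758, 0, 0.3],
    [0, 0, 0, 0.249, -0.758, 0, 0.3],
    [0, 0, 0, 0.249, -0.758, 0, 0.3]
  ]
}}

```text
clock: 58.25
tcp_pos: [0.5443, 0.1787, 0.1361]
tool_rot: [0.0, -0.222, 0.975, -0.0]
force: [0.3, 0.1, -1.0]
grip_width: 0.737
gripper_force: 22.3
```

{"method": "play_rows", "body": {
  "deltas": [
    [0, 0, 0, 0.249, -0.758, 0, 0.3],
    [0, 0, 0, 0.249, -0.758, 0, 0.3],
    [0, 0, 0, 0.249, -0.758, 0, 0.3],
    [0, 0, 0, 0.249, -0.758, 0, 0.3],
    [0, 0, 0, 0.249, -0.758, 0, 0.3]
  ]
}}

```text
clock: 58.88
tcp_pos: [0.5546, 0.0996, 0.1361]
tool_rot: [-0.0, -0.222, 0.975, -0.0]
force: [-0.2, 0.2, -0.3]
grip_width: 0.739
gripper_force: 22.3
```

{"method": "play_rows", "body": {
  "deltas": [
    [0, 0, 0, 0.249, -0.758, 0, 0.3],
    [0, 0, 0, 0.249, -0.758, 0, 0.3],
    [0, 0, 0, 0.249, -0.758, 0, 0.3],
    [0, 0, 0, 0.249, -0.758, 0, 0.3],
    [0, 0, 0, 0.249, -0.758, 0, 0.3]
  ]
}}

```text
clock: 59.5
tcp_pos: [0.5649, 0.0205, 0.1361]
tool_rot: [-0.0, -0.222, 0.975, -0.0]
force: [0.9, 0.2, -1.2]
grip_width: 0.734
gripper_force: 22.3
```

{"method": "play_rows", "body": {
  "deltas": [
    [0, 0, 0, 0, 0, 0.7, 0.3],
    [0, 0, 0, 0, 0, 0.7, 0.3],
    [0, 0, 0, 0, 0, 0.4, 0.3],
    [0, 0, 0, 0, 0, 0.1, 0.3],
    [0, 0, 0, 0, 0, 0, 0.3]
  ]
}}

```text
clock: 60.12
tcp_pos: [0.5648, 0.0218, 0.0981]
tool_rot: [0.0, -0.222, 0.975, -0.0]
force: [-0.2, 1.0, -1.0]
grip_width: 0.739
gripper_force: 22.3
```

```bash
python3 go.py .5645 .0225 .065 115.6;python3 held.py .077
```

```text
t60.1 at [0.5648 0.0218 0.0981] psi 115.6 zaxis [ 0. -0. -1.] F [-0.2  1.  -1. ] w 0.739 gf 22.3
turn wz 0.01 | shift x -0.00 y 0.04 z 1.66 | per row over 5 : [-0.     0.008  0.331] turn/row 0.001
pred centre [303.8 224.2] white x [290. 320.] y [215. 253.]
pred corners [[318.1, 214.6], [319.8, 233.2], [288.4, 215.5], [288.9, 234.1]]
```

{"method": "play_rows", "body": {
  "deltas": [
    [0, 0, 0, 0, 0.03, 0.4, 0.3],
    [0, 0, 0, 0, 0, 0.4, 0.3],
    [0, 0, 0, 0, 0, 0.3, 0.3],
    [0, 0, 0, 0, 0, 0.2, 0.3],
    [0, 0, 0, 0, 0, 0.1, 0.3]
  ]
}}

```text
clock: 60.8
tcp_pos: [0.5645, 0.0221, 0.0699]
tool_rot: [-0.0, -0.222, 0.975, 0.0]
force: [0.1, -0.1, -1.3]
grip_width: 0.738
gripper_force: 22.3
```

{"method": "play_rows", "body": {
  "deltas": [
    [0, 0, 0, 0, 0, 0.15, 0.3],
    [0, 0, 0, 0, 0, 0.1, 0.3],
    [0, 0, 0, 0, 0, 0.05, 0.3],
    [0, 0, 0, 0, 0, 0, 0.3],
    [0, 0, 0, 0, 0, 0, 0.3]
  ]
}}

```text
clock: 61.42
tcp_pos: [0.5646, 0.0221, 0.0642]
tool_rot: [0.0, -0.222, 0.975, -0.0]
force: [0.5, 0.8, -0.5]
grip_width: 0.738
gripper_force: 22.3
```

{"method": "play_rows", "body": {
  "deltas": [
    [0, 0, 0, 0, 0, 0, 0.7],
    [0, 0, 0, 0, 0, 0, 0.8],
    [0, 0, 0, 0, 0, 0, 0.9],
    [0, 0, 0, 0, 0, 0, 0.9],
    [0, 0, 0, 0, 0, -0.4, 0.9]
  ]
}}

```text
clock: 62.05
tcp_pos: [0.5643, 0.0221, 0.072]
tool_rot: [-0.001, -0.222, 0.975, 0.0]
force: [0.5, -0.2, 0.4]
grip_width: 0.948
gripper_force: 0.0
```

{"method": "play_rows", "body": {
  "deltas": [
    [0, 0, 0, 0, 0, -0.6, 0.9],
    [0, 0, 0, 0, 0, -1, 0.9],
    [0, 0, 0, 0, 0, -1, 0.9],
    [0, 0, 0, 0, 0, -0.6, 0.9],
    [0, 0, 0, 0, 0, 0, 0.9]
  ]
}}

```text
clock: 62.68
tcp_pos: [0.5648, 0.0221, 0.1371]
tool_rot: [0.001, -0.222, 0.975, -0.0]
force: [-0.0, -0.3, 1.0]
grip_width: 0.95
gripper_force: 0.0
```

{"method": "play_rows", "body": {
  "deltas": [
    [0, 0, -0.788, 0, 0, 0, 1],
    [0, 0, -0.788, 0, 0, 0, 1],
    [0, 0, -0.788, 0, 0, 0, 1],
    [0, 0, -0.788, 0, 0, 0, 1],
    [0, 0, -0.788, 0, 0, 0, 1]
  ]
}}

```text
clock: 63.3
tcp_pos: [0.5642, 0.0221, 0.1353]
tool_rot: [-0.001, -0.386, 0.922, 0.0]
force: [0.5, 0.1, -0.7]
grip_width: 0.995
gripper_force: 0.0
```

{"method": "play_rows", "body": {
  "deltas": [
    [0, 0, -0.788, 0, 0, 0, 1],
    [0, 0, -0.788, 0, 0, 0, 1],
    [0, 0, -0.788, 0, 0, 0, 1],
    [0, 0, -0.788, 0, 0, 0, 1],
    [0, 0, -0.788, 0, 0, 0, 1]
  ]
}}

```text
clock: 63.92
tcp_pos: [0.5642, 0.0221, 0.1353]
tool_rot: [-0.001, -0.538, 0.843, 0.001]
force: [-0.5, 0.4, -0.3]
grip_width: 1.003
gripper_force: 0.0
```

{"method": "play_rows", "body": {
  "deltas": [
    [0, 0, 0, -0.291, 0.729, 0, 1],
    [0, 0, 0, -0.291, 0.729, 0, 1],
    [0, 0, 0, -0.291, 0.729, 0, 1],
    [0, 0, 0, -0.291, 0.729, 0, 1],
    [0, 0, 0, -0.291, 0.729, 0, 1]
  ]
}}

```text
clock: 64.55
tcp_pos: [0.5099, 0.0802, 0.1362]
tool_rot: [0.0, -0.537, 0.843, -0.0]
force: [1.1, 0.3, 0.4]
grip_width: 0.996
gripper_force: 0.0
```

{"method": "play_rows", "body": {
  "deltas": [
    [0, 0, 0, -0.291, 0.729, 0, 1],
    [0, 0, 0, -0.291, 0.729, 0, 1],
    [0, 0, 0, -0.291, 0.729, 0, 1],
    [0, 0, 0, -0.291, 0.729, 0, 1],
    [0, 0, 0, -0.291, 0.729, 0, 1]
  ]
}}

```text
clock: 65.18
tcp_pos: [0.4562, 0.1372, 0.1361]
tool_rot: [0.0, -0.537, 0.843, -0.0]
force: [0.4, 0.2, -0.0]
grip_width: 0.997
gripper_force: 0.0
```

{"method": "play_rows", "body": {
  "deltas": [
    [0, 0, 0, -0.291, 0.729, 0, 1],
    [0, 0, 0, -0.291, 0.729, 0, 1],
    [0, 0, 0, -0.291, 0.729, 0, 1],
    [0, 0, 0, -0.291, 0.729, 0, 1],
    [0, 0, 0, -0.291, 0.729, 0, 1]
  ]
}}

```text
clock: 65.8
tcp_pos: [0.4025, 0.1943, 0.1361]
tool_rot: [0.0, -0.537, 0.843, -0.0]
force: [0.2, -0.2, -0.3]
grip_width: 1.001
gripper_force: 0.0
```

```bash
python3 go.py .4037 .1934 .022 155; python3 sq.py .05
```

```text
t65.8 at [0.4025 0.1943 0.1361] psi 155.0 zaxis [ 0.  0. -1.] F [ 0.2 -0.2 -0.3] w 1.001 gf 0.0
turn wz 0.00 | shift x 0.02 y -0.08 z 5.71 | per row over 10 : [ 0.002 -0.008  0.571] turn/row 0.0
120 (array([342., 208.]), array([562.1,  22.7]), array([67.6, 67.8]), 27.0)
150 (array([342., 208.]), array([562.2,  22.1]), array([65.3, 66.6]), 27.0)
```

{"method": "play_rows", "body": {
  "deltas": [
    [0, 0, 0, 0.02, -0.05, 0.8, 1],
    [0, 0, 0, 0, 0, 0.8, 1],
    [0, 0, 0, 0, 0, 0.8, 1],
    [0, 0, 0, 0, 0, 0.8, 1],
    [0, 0, 0, 0, 0, 0.7, 1]
  ]
}}

```text
clock: 66.47
tcp_pos: [0.4039, 0.1929, 0.0576]
tool_rot: [-0.0, -0.537, 0.843, -0.0]
force: [-0.4, -0.6, 0.1]
grip_width: 0.996
gripper_force: 0.0
```

{"method": "play_rows", "body": {
  "deltas": [
    [0, 0, 0, 0, 0, 0.6, 1],
    [0, 0, 0, 0, 0, 0.6, 1],
    [0, 0, 0, 0, 0, 0.4, 1],
    [0, 0, 0, 0, 0, 0.2, 1],
    [0, 0, 0, 0, 0, 0, 1]
  ],
  "squeeze": 20
}}

```text
clock: 67.1
tcp_pos: [0.4039, 0.1928, 0.022]
tool_rot: [-0.0, -0.537, 0.843, 0.0]
force: [-0.0, 0.8, 0.1]
grip_width: 1.001
gripper_force: 0.0
```

{"method": "play_rows", "body": {
  "deltas": [
    [0, 0, 0, 0, 0, 0, 0.3],
    [0, 0, 0, 0, 0, 0, 0.3],
    [0, 0, 0, 0, 0, 0, 0.3],
    [0, 0, 0, 0, 0, 0, 0.3],
    [0, 0, 0, 0, 0, 0, 0.3]
  ]
}}

```text
clock: 67.72
tcp_pos: [0.404, 0.1928, 0.0226]
tool_rot: [0.0, -0.537, 0.843, -0.0]
force: [-1.1, 0.1, 6.6]
grip_width: 0.737
gripper_force: 21.4
```

{"method": "play_rows", "body": {
  "deltas": [
    [0, 0, 0, 0, 0, -0.2, 0.3],
    [0, 0, 0, 0, 0, -0.6, 0.3],
    [0, 0, 0, 0, 0, -0.9, 0.3],
    [0, 0, 0, 0, 0, -1, 0.3],
    [0, 0, 0, 0, 0, -1, 0.3]
  ]
}}

```text
clock: 68.35
tcp_pos: [0.4038, 0.1928, 0.0974]
tool_rot: [0.0, -0.537, 0.843, -0.0]
force: [1.0, -0.5, -0.1]
grip_width: 0.739
gripper_force: 22.6
```

{"method": "play_rows", "body": {
  "deltas": [
    [0, 0, 0.788, 0, 0, -0.6, 0.3],
    [0, 0, 0.788, 0, 0, -0.6, 0.3],
    [0, 0, 0.788, 0, 0, -0.6, 0.3],
    [0, 0, 0.788, 0, 0, -0.2, 0.3],
    [0, 0, 0.788, 0, 0, 0, 0.3]
  ]
}}

```text
clock: 68.97
tcp_pos: [0.4039, 0.1928, 0.1372]
tool_rot: [0.001, -0.384, 0.923, -0.0]
force: [0.3, 0.1, -0.0]
grip_width: 0.735
gripper_force: 22.6
```

{"method": "play_rows", "body": {
  "deltas": [
    [0, 0, 0.788, 0, 0, 0, 0.3],
    [0, 0, 0.788, 0, 0, 0, 0.3],
    [0, 0, 0.788, 0, 0, 0, 0.3],
    [0, 0, 0.788, 0, 0, 0, 0.3],
    [0, 0, 0.788, 0, 0, 0, 0.3]
  ]
}}

```text
clock: 69.6
tcp_pos: [0.4037, 0.1928, 0.1368]
tool_rot: [0.0, -0.221, 0.975, -0.0]
force: [0.5, -0.5, -0.6]
grip_width: 0.734
gripper_force: 22.6
```

{"method": "play_rows", "body": {
  "deltas": [
    [0, 0, 0, -0.237, -0.748, 0, 0.3],
    [0, 0, 0, -0.237, -0.748, 0, 0.3],
    [0, 0, 0, -0.237, -0.748, 0, 0.3],
    [0, 0, 0, -0.237, -0.748, 0, 0.3],
    [0, 0, 0, -0.237, -0.748, 0, 0.3]
  ]
}}

```text
clock: 70.22
tcp_pos: [0.4584, 0.1346, 0.1361]
tool_rot: [-0.0, -0.222, 0.975, -0.0]
force: [-0.2, -0.2, -1.6]
grip_width: 0.739
gripper_force: 22.6
```

{"method": "play_rows", "body": {
  "deltas": [
    [0, 0, 0, -0.237, -0.748, 0, 0.3],
    [0, 0, 0, -0.237, -0.748, 0, 0.3],
    [0, 0, 0, -0.237, -0.748, 0, 0.3],
    [0, 0, 0, -0.237, -0.748, 0, 0.3],
    [0, 0, 0, -0.237, -0.748, 0, 0.3]
  ]
}}

```text
clock: 70.85
tcp_pos: [0.512, 0.0776, 0.1361]
tool_rot: [0.0, -0.222, 0.975, -0.0]
force: [-1.0, -0.7, -0.6]
grip_width: 0.738
gripper_force: 22.6
```

{"method": "play_rows", "body": {
  "deltas": [
    [0, 0, 0, -0.237, -0.748, 0, 0.3],
    [0, 0, 0, -0.237, -0.748, 0, 0.3],
    [0, 0, 0, -0.237, -0.748, 0, 0.3],
    [0, 0, 0, -0.237, -0.748, 0, 0.3],
    [0, 0, 0, -0.237, -0.748, 0, 0.3]
  ]
}}

```text
clock: 71.47
tcp_pos: [0.5657, 0.0204, 0.1361]
tool_rot: [-0.0, -0.222, 0.975, 0.0]
force: [-0.7, 0.2, -0.4]
grip_width: 0.736
gripper_force: 22.6
```

{"method": "play_rows", "body": {
  "deltas": [
    [0, 0, 0, 0, 0, 0.7, 0.3],
    [0, 0, 0, 0, 0, 0.7, 0.3],
    [0, 0, 0, 0, 0, 0.4, 0.3],
    [0, 0, 0, 0, 0, 0.1, 0.3],
    [0, 0, 0, 0, 0, 0, 0.3]
  ]
}}

```text
clock: 72.1
tcp_pos: [0.565, 0.0214, 0.0982]
tool_rot: [0.0, -0.222, 0.975, -0.0]
force: [-0.3, 0.7, -1.0]
grip_width: 0.737
gripper_force: 22.6
```

```bash
python3 go.py .5645 .0225 .075 115.6;python3 held.py .077
```

```text
t72.1 at [0.565  0.0214 0.0982] psi 115.6 zaxis [ 0. -0. -1.] F [-0.3  0.7 -1. ] w 0.737 gf 22.6
turn wz 0.01 | shift x -0.00 y 0.06 z 1.16 | per row over 5 : [-0.     0.013  0.232] turn/row 0.001
pred centre [303.8 224.2] white x [289. 319.] y [215. 253.]
pred corners [[318.1, 214.6], [319.8, 233.2], [288.4, 215.5], [288.9, 234.1]]
```

{"method": "play_rows", "body": {
  "deltas": [
    [0, 0, 0, 0, 0.05, 0.3, 0.3],
    [0, 0, 0, 0, 0, 0.3, 0.3],
    [0, 0, 0, 0, 0, 0.2, 0.3],
    [0, 0, 0, 0, 0, 0.1, 0.3],
    [0, 0, 0, 0, 0, 0.1, 0.3]
  ]
}}

```text
clock: 72.78
tcp_pos: [0.5646, 0.0221, 0.078]
tool_rot: [0.0, -0.222, 0.975, -0.0]
force: [-0.3, -0.1, -0.4]
grip_width: 0.736
gripper_force: 22.6
```

{"method": "play_rows", "body": {
  "deltas": [
    [0, 0, 0, 0, 0, 0.1, 0.3],
    [0, 0, 0, 0, 0, 0.06, 0.3],
    [0, 0, 0, 0, 0, 0, 0.3],
    [0, 0, 0, 0, 0, 0, 0.3],
    [0, 0, 0, 0, 0, 0, 0.3]
  ]
}}

```text
clock: 73.4
tcp_pos: [0.5646, 0.0221, 0.075]
tool_rot: [0.0, -0.222, 0.975, -0.0]
force: [-0.1, -0.3, -1.3]
grip_width: 0.736
gripper_force: 22.6
```

{"method": "play_rows", "body": {
  "deltas": [
    [0, 0, 0, 0, 0, 0, 0.7],
    [0, 0, 0, 0, 0, 0, 0.8],
    [0, 0, 0, 0, 0, 0, 0.9],
    [0, 0, 0, 0, 0, 0, 0.9],
    [0, 0, 0, 0, 0, -0.4, 0.9]
  ]
}}

```text
clock: 74.03
tcp_pos: [0.5643, 0.0221, 0.0828]
tool_rot: [-0.001, -0.222, 0.975, 0.0]
force: [0.5, 0.0, 0.1]
grip_width: 0.951
gripper_force: 0.0
```

{"method": "play_rows", "body": {
  "deltas": [
    [0, 0, 0, 0, 0, -0.6, 0.9],
    [0, 0, 0, 0, 0, -1, 0.9],
    [0, 0, 0, 0, 0, -0.9, 0.9],
    [0, 0, 0.12, 0, 0, -0.4, 0.9],
    [0, 0, 0, 0, 0, 0, 0.9]
  ]
}}

```text
clock: 74.65
tcp_pos: [0.5647, 0.0221, 0.1415]
tool_rot: [0.001, -0.216, 0.976, -0.0]
force: [0.3, -0.1, -1.4]
grip_width: 0.95
gripper_force: 0.0
```

{"method": "play_rows", "body": {
  "deltas": [
    [0, 0, 0, 0.62, 0.38, 0, 0.3],
    [0, 0, 0, 0.62, 0.38, 0, 0.3],
    [0, 0, 0, 0.62, 0.38, 0, 0.3],
    [0, 0, 0, 0.62, 0.38, 0, 0.3],
    [0, 0, 0, 0.62, 0.38, 0, 0.3]
  ]
}}

```text
clock: 75.28
tcp_pos: [0.4915, 0.0304, 0.1403]
tool_rot: [-0.001, -0.217, 0.976, 0.0]
force: [0.1, 0.2, 0.7]
grip_width: 0.649
gripper_force: 0.0
```

{"method": "play_rows", "body": {
  "deltas": [
    [0, 0, 0, 0.62, 0.38, 0, 0.3],
    [0, 0, 0, 0.62, 0.38, 0, 0.3],
    [0, 0, 0, 0.62, 0.38, 0, 0.3],
    [0, 0, 0, 0.62, 0.38, 0, 0.3],
    [0, 0, 0, 0.62, 0.38, 0, 0.3]
  ]
}}

```text
clock: 75.9
tcp_pos: [0.4191, 0.0386, 0.1409]
tool_rot: [0.0, -0.217, 0.976, -0.0]
force: [0.3, -0.2, -0.4]
grip_width: 0.644
gripper_force: 0.0
```

```bash
python3 go.py .4202 .0394 .0433 115; python3 sq.py .06; python3 - <<'E'
from h import *
im=bot.grab_frame("side");cv2.imwrite("pics/s9.png",im)
t=cv2.imread("pics/t4.png"); m=np.zeros(t.shape[:2],np.uint8)
# lid pose on the table (from t4, taken after it was laid down)
cv2.grabCut(t,m,(308,238,52,55),np.zeros((1,65)),np.zeros((1,65)),6,cv2.GC_INIT_WITH_RECT)
c=max(cv2.findContours(((m==1)|(m==3)).astype(np.uint8),0,1)[0],key=cv2.contourArea).reshape(-1,2)
print("lid",cv2.minAreaRect((onz("top",c,.012)*1000).astype(np.float32)))
cv2.imwrite("pics/s9c.png",cv2.resize(im[190:330,240:440],(800,560)))
E
```

```text
t75.9 at [0.4191 0.0386 0.1409] psi 115.0 zaxis [ 0. -0. -1.] F [ 0.3 -0.2 -0.4] w 0.644 gf 0.0
turn wz 0.00 | shift x -0.06 y 0.01 z 4.88 | per row over 5 : [-0.013  0.002  0.976] turn/row 0.001
120 (array([342., 208.]), array([562.2,  23.4]), array([69.9, 69.4]), 25.6)
150 (array([342., 207.]), array([562.4,  23.1]), array([68.7, 68.9]), 25.6)
lid ((420.28717041015625, 39.90732955932617), (91.30714416503906, 91.83289337158203), 24.759992599487305)
```

View pics/s9c.png

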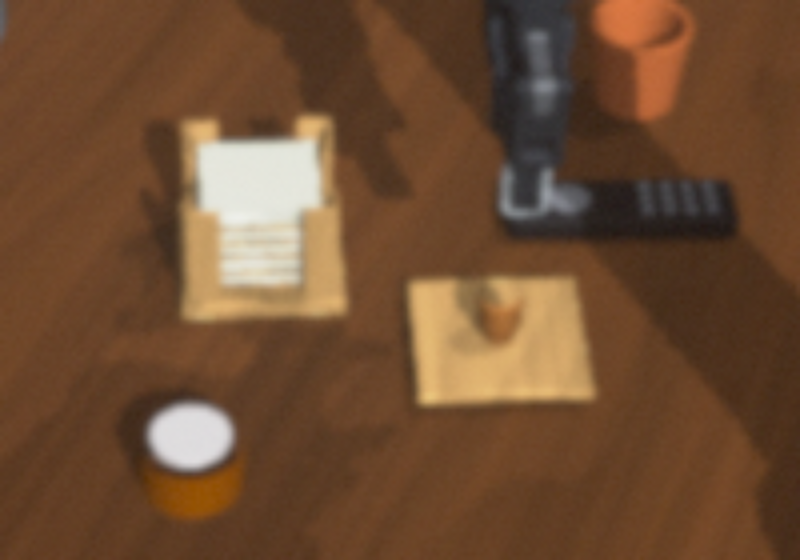

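Side view: all five coasters lie flat as a stack in the case at crop (260,215). The lid is at (500,340) and the remote is flat on the table at (620,208). Picking up the lid.

{"method": "play_rows", "body": {
  "deltas": [
    [0, 0, 0, -0.05, 0, 0.9, 0.3],
    [0, 0, 0, 0, 0, 0.9, 0.3],
    [0, 0, 0, 0, 0, 0.9, 0.3],
    [0, 0, 0, 0, 0, 0.9, 0.3],
    [0, 0, 0, 0, 0, 0.6, 0.3]
  ],
  "squeeze": 40
}}

```text
clock: 76.62
tcp_pos: [0.4212, 0.0389, 0.0563]
tool_rot: [-0.0, -0.217, 0.976, 0.0]
force: [0.5, 0.8, 0.6]
grip_width: 0.652
gripper_force: 0.0
```

{"method": "play_rows", "body": {
  "deltas": [
    [0, 0, 0, 0, 0, 0.4, 0.3],
    [0, 0, 0, 0, 0, 0.26, 0.3],
    [0, 0, 0, 0, 0, 0, 0.3],
    [0, 0, 0, 0, 0, 0, -1],
    [0, 0, 0, 0, 0, 0, -1]
  ]
}}

```text
clock: 77.25
tcp_pos: [0.4212, 0.0389, 0.0442]
tool_rot: [0.0, -0.217, 0.976, -0.0]
force: [-3.3, 0.3, 12.5]
grip_width: 0.26
gripper_force: 38.6
```

{"method": "play_rows", "body": {
  "deltas": [
    [0, 0, 0, 0, 0, 0, -1],
    [0, 0, 0, 0, 0, 0, -1],
    [0, 0, 0, 0, 0, 0, -1],
    [0, 0, 0, 0, 0, 0, -1],
    [0, 0, 0, 0, 0, 0, -1]
  ]
}}

```text
clock: 77.88
tcp_pos: [0.4212, 0.0389, 0.0442]
tool_rot: [0.0, -0.217, 0.976, -0.0]
force: [-0.5, -0.6, 5.8]
grip_width: 0.26
gripper_force: 39.0
```

{"method": "play_rows", "body": {
  "deltas": [
    [0, 0, 0, 0, 0, -0.3, -1],
    [0, 0, 0, 0, 0, -0.7, -1],
    [0, 0, 0, 0, 0, -0.9, -1],
    [0, 0, 0, 0, 0, -1, -1],
    [0, 0, 0, 0, 0, -1, -1]
  ]
}}

```text
clock: 78.5
tcp_pos: [0.4208, 0.039, 0.1227]
tool_rot: [0.0, -0.217, 0.976, 0.0]
force: [0.3, 0.7, -0.7]
grip_width: 0.261
gripper_force: 39.4
```

{"method": "play_rows", "body": {
  "deltas": [
    [0, 0, -0.1, 0, 0, -0.8, -1],
    [0, 0, 0, 0, 0, -0.8, -1],
    [0, 0, 0, 0, 0, -0.6, -1],
    [0, 0, 0, 0, 0, -0.2, -1],
    [0, 0, 0, 0, 0, 0, -1]
  ]
}}

```text
clock: 79.12
tcp_pos: [0.4209, 0.039, 0.1696]
tool_rot: [-0.0, -0.221, 0.975, 0.0]
force: [-0.9, -0.5, -2.2]
grip_width: 0.259
gripper_force: 39.4
```

```bash
python3 go.py .565 .0228 .14 115.6
```

```text
t79.1 at [0.4209 0.039  0.1696] psi 115.5 zaxis [-0.  0. -1.] F [-0.9 -0.5 -2.2] w 0.259 gf 39.4
turn wz -0.02 | shift x -6.15 y -3.84 z 1.48 | per row over 10 : [-0.615 -0.384  0.148] turn/row -0.002
```

{"method": "play_rows", "body": {
  "deltas": [
    [0, 0, 0, -0.615, -0.384, 0, -1],
    [0, 0, 0, -0.615, -0.384, 0, -1],
    [0, 0, 0, -0.615, -0.384, 0, -1],
    [0, 0, 0, -0.615, -0.384, 0, -1],
    [0, 0, 0, -0.615, -0.384, 0, -1]
  ]
}}

```text
clock: 79.75
tcp_pos: [0.4941, 0.0307, 0.1696]
tool_rot: [-0.0, -0.221, 0.975, 0.0]
force: [1.1, 0.7, -1.6]
grip_width: 0.26
gripper_force: 39.4
```

{"method": "play_rows", "body": {
  "deltas": [
    [0, 0, 0, -0.615, -0.384, 0, -1],
    [0, 0, 0, -0.615, -0.384, 0, -1],
    [0, 0, 0, -0.615, -0.384, 0, -1],
    [0, 0, 0, -0.615, -0.384, 0, -1],
    [0, 0, 0, -0.615, -0.384, 0, -1]
  ]
}}

```text
clock: 80.38
tcp_pos: [0.566, 0.0225, 0.1696]
tool_rot: [-0.0, -0.221, 0.975, 0.0]
force: [-1.0, 0.8, -1.4]
grip_width: 0.257
gripper_force: 39.4
```

{"method": "play_rows", "body": {
  "deltas": [
    [0, 0, 0, 0, 0, 0.7, -1],
    [0, 0, 0, 0, 0, 0.7, -1],
    [0, 0, 0, 0, 0, 0.6, -1],
    [0, 0, 0, 0, 0, 0.3, -1],
    [0, 0, 0, 0, 0, 0, -1]
  ]
}}

```text
clock: 81.0
tcp_pos: [0.5649, 0.0227, 0.1234]
tool_rot: [-0.0, -0.221, 0.975, 0.0]
force: [0.1, 0.3, -0.7]
grip_width: 0.26
gripper_force: 39.4
```

```bash
python3 go.py .565 .0228 .108 115.6
```

```text
t81.0 at [0.5649 0.0227 0.1234] psi 115.5 zaxis [-0.001  0.    -1.   ] F [ 0.1  0.3 -0.7] w 0.260 gf 39.4
turn wz -0.02 | shift x -0.01 y 0.00 z 0.77 | per row over 5 : [-0.002  0.001  0.154] turn/row -0.003
```

Seated would be TCP z ≈ 0.107–0.108; lowering slowly.

{"method": "play_rows", "body": {
  "deltas": [
    [0, 0, 0, 0, 0, 0.2, -1],
    [0, 0, 0, 0, 0, 0.2, -1],
    [0, 0, 0, 0, 0, 0.15, -1],
    [0, 0, 0, 0, 0, 0.1, -1],
    [0, 0, 0, 0, 0, 0, -1]
  ]
}}

```text
clock: 81.62
tcp_pos: [0.565, 0.0227, 0.1106]
tool_rot: [-0.0, -0.221, 0.975, 0.0]
force: [0.7, 0.6, -0.5]
grip_width: 0.268
gripper_force: 39.4
```

{"method": "play_rows", "body": {
  "deltas": [
    [0, 0, 0, 0, 0, 0.07, -1],
    [0, 0, 0, 0, 0, 0.05, -1],
    [0, 0, 0, 0, 0, 0.03, -1],
    [0, 0, 0, 0, 0, 0, -1],
    [0, 0, 0, 0, 0, 0, -1]
  ]
}}

```text
clock: 82.25
tcp_pos: [0.5651, 0.0226, 0.1085]
tool_rot: [0.0, -0.221, 0.975, -0.0]
force: [-1.5, -0.1, 5.2]
grip_width: 0.259
gripper_force: 40.1
```

{"method": "play_rows", "body": {
  "deltas": [
    [0, 0, 0, 0, 0, 0, 0.2],
    [0, 0, 0, 0, 0, 0, 0.2],
    [0, 0, 0, 0, 0, 0, 0.2],
    [0, 0, 0, 0, 0, -0.3, 0.2],
    [0, 0, 0, 0, 0, -0.6, 0.2]
  ]
}}

```text
clock: 82.88
tcp_pos: [0.565, 0.0226, 0.1261]
tool_rot: [-0.0, -0.221, 0.975, 0.0]
force: [0.3, 0.0, -0.1]
grip_width: 0.602
gripper_force: 0.0
```

{"method": "play_rows", "body": {
  "deltas": [
    [0, 0, 0, 0, 0, -1, 0.2],
    [0, 0, 0, 0, 0, -1, 0.2],
    [0, 0, 0, 0, 0, -1, 0.2],
    [0, 0, 0, 0, 0, -1, 0.2],
    [0, 0, 0, 0, 0, -1, 0.2]
  ]
}}

```text
clock: 83.5
tcp_pos: [0.565, 0.0226, 0.2274]
tool_rot: [0.001, -0.221, 0.975, -0.0]
force: [0.8, -0.9, -0.6]
grip_width: 0.604
gripper_force: 0.0
```

{"method": "play_rows", "body": {
  "deltas": [
    [0, 0, 0, 0.5, 0.8, 0, 0.2],
    [0, 0, 0, 0.5, 0.8, 0, 0.2],
    [0, 0, 0, 0.5, 0.8, 0, 0.2],
    [0, 0, 0, 0.5, 0.8, 0, 0.2],
    [0, 0, 0, 0.5, 0.8, 0, 0.2]
  ]
}}

```text
clock: 84.12
tcp_pos: [0.4849, 0.0737, 0.2265]
tool_rot: [0.001, -0.221, 0.975, -0.0]
force: [-0.3, 0.3, -0.2]
grip_width: 0.599
gripper_force: 0.0
```

{"method": "play_rows", "body": {
  "deltas": [
    [0, 0, 0, 0.5, 0.8, 0, 0.2],
    [0, 0, 0, 0.5, 0.8, 0, 0.2],
    [0, 0, 0, 0.5, 0.8, 0, 0.2],
    [0, 0, 0, 0.5, 0.8, 0, 0.2],
    [0, 0, 0, 0, 0, 0, 0.2]
  ]
}}

```text
clock: 84.75
tcp_pos: [0.4209, 0.1145, 0.2259]
tool_rot: [0.0, -0.221, 0.975, -0.0]
force: [0.2, -0.3, 0.5]
grip_width: 0.598
gripper_force: 0.0
```

```bash
python3 - <<'E'
from h import *
im=bot.grab_frame("side");t=bot.grab_frame("top")
cv2.imwrite("pics/fin.png",np.hstack([cv2.resize(im[180:300,230:430],(500,300)),cv2.resize(t[165:285,305:425],(300,300))]))
E
```

```text
(no output)
```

View pics/fin.png

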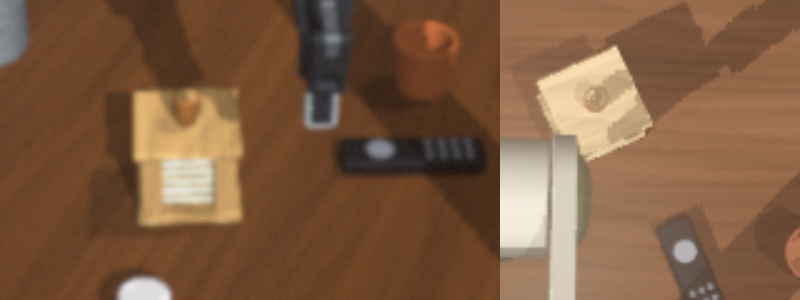

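The lid sits square and flush on the posts at (187,125), with the coaster stack below it. The remote is flat on the bare table at (410,155), and the robot touches nothing. Handing in.

```bash
python3 -c "
from workcell import bot
print(bot.job_done())"
```

```text
the job is handed in; nothing more can be done
None
```

I handed the job in at about 85 s. All five coasters lie flat in the case, the lid is back on and seated, the remote is flat on the bare table, and the cups and tealight were left alone; the hand-in call returned no verdict.

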